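# Fit the circlip on the charging carousel's axle stub

### The arm

A 6-joint arm with a two-finger parallel gripper is mounted at the origin on the work surface. World frame = base frame: x ahead of the robot, y to its left, z up, the work surface at z = 0. Lengths are in mm, angles in rad, forces in N, time in s.
With the tool pointing down it reaches from about 350 to 775 mm from the base axis. Payload 7.3 kg.
Tool frame: the origin (TCP) lies at the very end of the fingers, on their centre line; the grasp point (between the pads) lies 19 mm behind it (bot.tcp_to_grasp is the distance from the TCP to the grasp point, in mm); z points along the fingers, y is the direction in which the jaws open and shut (so a half turn about z gives the same grasp; the last joint's range is limited). The gripper opens to 92 mm and grips with 3 to 60 N. Pads are 19 mm wide; open, the fingers measure 130 mm over their backs; the gripper's body (75 mm by 190 mm) begins 47 mm behind the grasp point.
Start: joints at [-1.495, 0.342, 1.524, -0, 1.275, -0.146], TCP at [115.514, -512.156, 204.541] pointing down, gripper open.
Joint ranges: [-2.53, 2.53], [-0.77, 2.02], [0.04, 2.7], [-1, 4.14], [0.28, 2.66], [-3.11, 3.11]. Speed limits (rad/s): [2.57, 2.57, 3.14, 3.14, 3.14, 3.14].

### API

Orientations are given as [roll, pitch, yaw] about the fixed x, y, z axes, in that order (R = Rz(yaw) Ry(pitch) Rx(roll)).
In Python, from plant import bot gives the robot as it stands. The module is installed in compiled form; this text tells all that it offers.
- The arm moves only by the tool carry_out, never from a script. Its argument "motion" is a list of rows, each a list of 5 numbers: the closure, from 0 (fully open) to 1 (shut), then the shift along the tool's x, y, z in mm, then the turn about the tool's z in degrees. In form: [[claw, dx, dy, dz, spin], ...]. A call has 1 to 10 rows; each row is the pose to reach, as a shift and turn from the pose measured when the call began, along the tool's axes at that moment; what a row does not reach only later rows make up. A row lasts 1/8 s, in which the tool goes at most 62.5 mm and 10.7 degrees, less where a joint would pass 70% of its speed; a pose out of reach is approached as far as the arm can. A call with a gripper value outside its range is refused whole. The fingers move at their own pace and stop on an object; the grip force is fixed at half the most. Time passes only in rows, so rows that repeat a pose let the fingers close. It gives the time, the measured TCP pose, the force and the opening at its end, in the units of the state.
- bot.get_obs(): the state, without advancing time (a new reading comes with each control period).
- bot.capture(name): name is "scene" or "top"; returns a dict with "color" (400x640x3 uint8, red, green, blue), "depth" (400x640 float32, mm along the optical axis (not along the pixel's ray), 0 where there is no reading), "K" (3x3 intrinsics, pixels), "camera_from_world" (4x4, takes a point from world to camera coordinates). Camera axes: x right, y down, z forward; pixel columns grow to the right and rows downward; lengths in mm; the calibration is good to about 2 mm. A picture is of the moment at which its call begins.
- bot.close_job(): hands the job in, once; it reports no verdict.
The state is a dict: "time": time; "joint_positions": joint angles; "dq": joint speeds; "tau": joint torques, N m; "tool_pos": TCP position; "tcp_rot": TCP orientation; "contact_force": force on the tool from outside, world axes, zero at the start; "moment": the same for the moment, N m; "grip_width": finger opening in mm.
Only numpy, scipy, OpenCV 4.12 (cv2) and the standard library are available. Lean on these libraries where they do the work, as an engineer would, in place of code of your own. Each camera call takes 0.05 s, during which the arm holds its last target.

### The job

Swing the glazed top door of the low charging cabinet open by its handle until it stands upright or beyond. Then take the circlip pliers from their stand, squeeze their handles fully so that the circlip on their tips spreads, and with it spread bring it over the axle stub in the cabinet and slide it level down the stub until it lies at the groove, on the hub's shoulder. Finish while still holding the pliers squeezed there, the circlip spread in line with the groove; leave the door open and the other things on the bench where they stand.

Things in the scene. Friction and masses are not known exactly. Their poses are not given: they have to be found in the camera images.
- cabinet: low grey open-topped charging cabinet, 200 x 200 mm, walls 100 mm high, 8 mm thick, fixed to the bench; origin at the centre of its underside, z up, x and y along its sides. Inside, a carousel disc (136 mm across, top 40 mm above the bench) on a steel hub (54 mm across, flat top, the shoulder, at 62 mm) with the axle stub upright in its centre
- door (a joint): angle (rad) of the cabinet's top door, hinged along the cabinet's +y side (hinge line along the cabinet's x): 0 shut flat on the cabinet, 1.57 upright, stop at 1.9; starts between 0 and 0.25; a stiff hinge holds it at any angle (about 5 N at the handle moves it)
- door_handle (a point): middle of the door's bar handle: dark steel, 10 mm thick, 90 mm long along the cabinet's x, posts at its ends, 35 mm clear over the door; 185 mm from the hinge line along the door, 48 mm out from the door's underside (door: 200 x 200 mm steel frame 8 mm thick with clear pane, free edge 15 mm beyond the handle). As the door opens the bar rises and swings over to +y
- door_hinge (a point): middle of the door's hinge line, at the top of the cabinet's +y wall, 100 mm above the bench
- groove (a point): point on the stub's upright axis level with the hub's shoulder, 62 mm above the bench, which is the groove's lower edge. Above it: the groove (25.6 mm thick, 7 mm high), a collar (30 mm thick, 6 mm high), a 4 mm tapered nose (23 mm across on top); the stub's top is 17 mm above this point
- pliers: circlip pliers, 250 g, 123 mm high, standing upright in the stand, handles up; the steel circlip (C-shaped, 27 mm inside, 37 mm outside, 4 mm thick, level) sits fixed on their tips. Origin at the centre of the circlip's underside, 14 mm above the bench; z up, x towards the circlip's open side, handles to +y and -y. Pivot 42 mm above the origin, with a cross-bar 76 mm long (x), 12 mm thick
- grip_l (a joint): squeeze of the pliers, rad (angle of one handle): 0 free, 0.13 at the stop; a spring resists with 5 to 10 N a handle; both handles move alike, keeping the circlip centred between them. At the stop the circlip is 5 mm wider to each side in y and 3.5 mm at its back and clears the stub's collar by about 2 mm all round; unsqueezed it does not pass
- stand: fixed wooden base 90 x 80 mm with two steel uprights, 32 mm either side of its centre along x, whose notches (floor 50 mm above the bench, lips up to 58 mm) carry the pliers' cross-bar; lift the pliers straight up at least 50 mm to free them. Origin at the centre of its underside
- bonnet_a: bystander: brass lamp bonnet, 68 mm across, 68 mm high, origin under its centre
- bonnet_b: bystander: a second brass lamp bonnet like the first
- cage: bystander: copper gauze cage frame, 52 mm across, 80 mm high, origin under its centre
- tally: bystander: pewter-grey tally peg on a round foot 36 mm across, 60 mm high, origin under its centre
- pliers_handles (a point): point midway between the pliers' two flat black handles, 102 mm above the pliers' origin, where to grip them: each 16 mm wide (along x), 10 mm thick; over their outsides they are 50 mm apart here when free (56 mm at their tops, 21 mm higher) and 34 mm, parallel, when squeezed. They reach 42 mm down from this point
There are look-alikes about, which are no part of the job. There is more than one size of the pliers; the job needs the smallest.

How it is judged (in metres and radians):
On the way, in this order (a step that is already met when the one before it is completed fails the run):
1. the door is swung open to upright (within 0.15 rad) or beyond (value of joint door above 1.42 rad), for 0.2 s.
2. the circlip is held spread above the axle stub (value of joint grip_l above 0.1 rad and contact force between the fingers and pliers above 4 N and horizontal distance between pliers and groove below 0.04 m and z of pliers in the frame of groove above 0.012 m), for 0.1 s.
At the end, for the whole second after the job is handed in: Door above 1.35 rad; fingers hold the pliers squeezed (above 0.1 rad), at rest, upright within 0.12 rad; circlip centre within 4.5 mm of the stub's axis, its underside 2 mm below to 3.5 mm above the shoulder; no bystander moved 30 mm (value of joint door above 1.35 rad and value of joint grip_l above 0.1 rad and contact force between the fingers and pliers above 4 N and horizontal distance between pliers and groove below 0.0045 m and z of pliers in the frame of groove between -0.002 and 0.0035 m and angle between pliers's own z axis and vertical below 0.12 rad and linear speed of pliers below 0.02 m/s and distance of each of bonnet_a, bonnet_b, cage, tally from where it was at the start of the episode below 0.03 m); the arm keeps its last pose, push and grip.
It fails at once if a bonnet, the cage or the tally peg is moved more than 30 mm (distance of any of bonnet_a, bonnet_b, cage, tally from where it was at the start of the episode above 0.03 m).
It also fails if it takes over 54 s, if anything falls off the work surface, if the arm or the gripper's body presses on something with over 40 N, if the wrist force passes 120 N, or if a joint passes its speed limit or range.

## Working session

There is one attempt and no reset: what is moved stays moved. The work goes in short steps, Python scripts to look and compute and a tool call to move; the robot and the scene stay as the last step left them, time stands still between calls to the robot, and variables do not carry over. Pictures are saved under pics/ and viewed, and the job is handed in when it is done.

Besides the shell and the picture viewer there is one more tool, called after ">>>" by a JSON object that holds its "fn" and its "kwargs", one argument or row to a line. carry_out: Moves the arm, as the interface text tells. Its arguments: {"type":"object","properties":{"motion":{"type":"array","items":{"type":"array","items":{"type":"number"}}}},"required":["motion"]}

```bash
mkdir -p pics
python3 - <<'E'
from plant import bot
import cv2,numpy as np
print(bot.get_obs())
for n in("scene","top"):
    c=bot.capture(n); cv2.imwrite(f"pics/{n}0.png",c["color"][:,:,::-1]); np.savez(f"{n}0.npz",**c); print(c["K"],c["camera_from_world"])
E
```

```text
{'time': 0.0, 'joint_positions': array([-1.49501983e+00,  3.42707681e-01,  1.52503076e+00, -2.00387150e-05,
        1.27540344e+00, -1.45966467e-01]), 'dq': array([-0.00142146,  0.0006158 , -0.0004046 ,  0.00076795,  0.0008401 ,
       -0.00192144]), 'tau': array([-1.97648529e-03, -4.31246030e+01, -2.44224483e+01,  7.16049923e-02,
        5.58900239e-02, -1.06478396e-04]), 'tool_pos': array([ 115.46135982, -511.684297  ,  203.84800546]), 'tcp_rot': array([-3.14005711e+00, -2.06375167e-04,  2.21748655e-01]), 'contact_force': array([-0.14621772,  0.4885452 ,  0.90107099]), 'moment': array([ 0.02044665,  0.02159938, -0.02130898]), 'grip_width': 91.72181227838308}
[[496.4866597    0.         322.36254314]
 [  0.         496.4866597  200.2870071 ]
 [  0.           0.           1.        ]] [[-2.12008591e-01  9.77263966e-01  2.73833791e-03  2.04447174e+02]
 [ 5.04567392e-01  1.11860156e-01 -8.56095235e-01 -1.43453378e+02]
 [-8.36937336e-01 -1.80117869e-01 -5.16810845e-01  1.77508258e+03]
 [ 0.00000000e+00  0.00000000e+00  0.00000000e+00  1.00000000e+00]]
[[400.96012603   0.         319.56789833]
 [  0.         400.96012603 202.2143008 ]
 [  0.           0.           1.        ]] [[-2.52348942e-02 -9.99450459e-01 -2.14937206e-02 -6.42909661e+01]
 [-9.91761186e-01  2.77302990e-02 -1.25063104e-01  5.61782598e+02]
 [ 1.25590404e-01  1.81606836e-02 -9.91915944e-01  8.17793200e+02]
 [ 0.00000000e+00  0.00000000e+00  0.00000000e+00  1.00000000e+00]]
```

View pics/scene0.png

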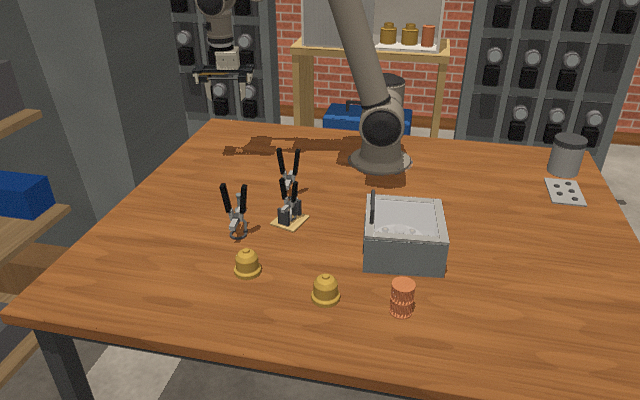

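View pics/top0.png

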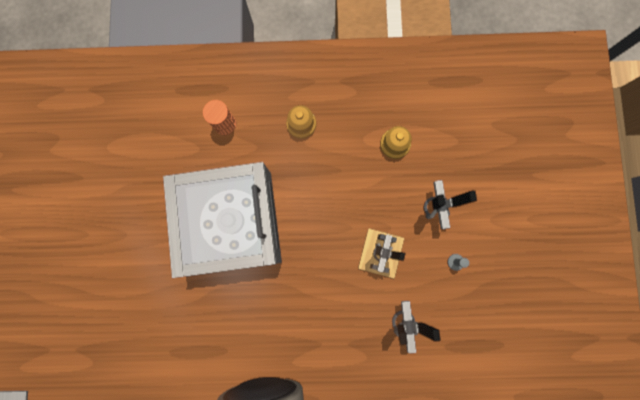

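The top view shows the cabinet at about (222,220) with its handle at (260,212). The stand with the small pliers is at (383,253), and larger look-alike pliers are at (440,203) and (410,328). The bonnets are at (300,122) and (397,142), the cage at (218,118), and the tally at (458,263). I'll enlarge the areas that matter.

```bash
cat > h.py <<'E'
import numpy as np,cv2
def load(n):
    return dict(np.load(n))
def px2w(c,u,v,z=None,d=None):
    T=np.linalg.inv(c["camera_from_world"]);K=c["K"]
    r=np.array([(u-K[0,2])/K[0,0],(v-K[1,2])/K[1,1],1]); o=T[:3,3]; w=T[:3,:3]@r
    if z is not None: return o+w*(z-o[2])/w[2]
    if d is None: d=c["depth"][int(round(v)),int(round(u))]
    return o+w*d
def w2px(c,p):
    q=c["camera_from_world"]@np.append(p,1); k=c["K"]@q[:3]; return k[:2]/k[2]
def cloud(c):
    v,u=np.mgrid[:400,:640];d=c["depth"];K=c["K"]
    P=np.stack([(u-K[0,2])/K[0,0]*d,(v-K[1,2])/K[1,1]*d,d,np.ones_like(d)],-1)
    return (P@np.linalg.inv(c["camera_from_world"]).T)[...,:3]
def crop(c,x0,y0,x1,y1,s,f):
    cv2.imwrite(f,cv2.resize(c["color"][y0:y1,x0:x1,::-1],None,fx=s,fy=s,interpolation=cv2.INTER_CUBIC))
E
python3 - <<'E'
from h import *
t=load("top0.npz");s=load("scene0.npz")
crop(t,150,150,290,290,4,"pics/t_cab.png")
crop(t,340,210,440,290,7,"pics/t_st.png")
crop(s,200,140,330,250,6,"pics/s_st.png")
crop(s,350,180,460,280,6,"pics/s_cab.png")
E
```

```text
(no output)
```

View pics/t_cab.png

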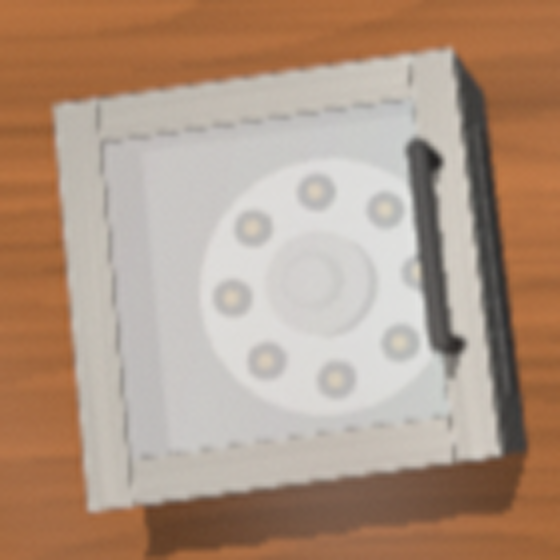

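View pics/t_st.png

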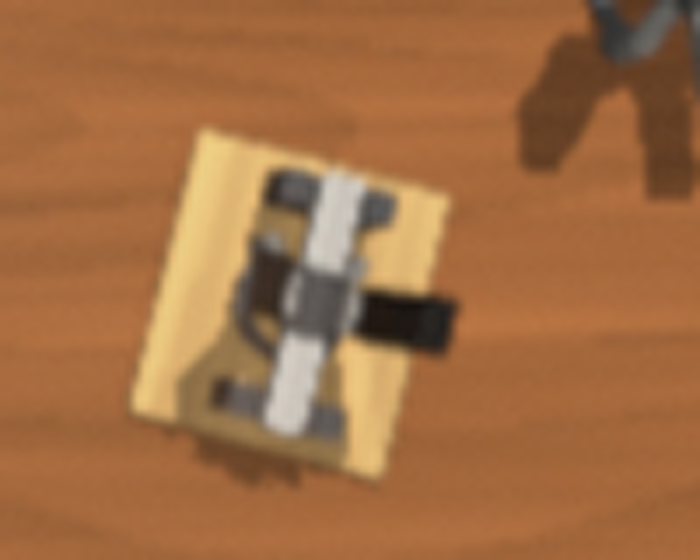

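View pics/s_st.png

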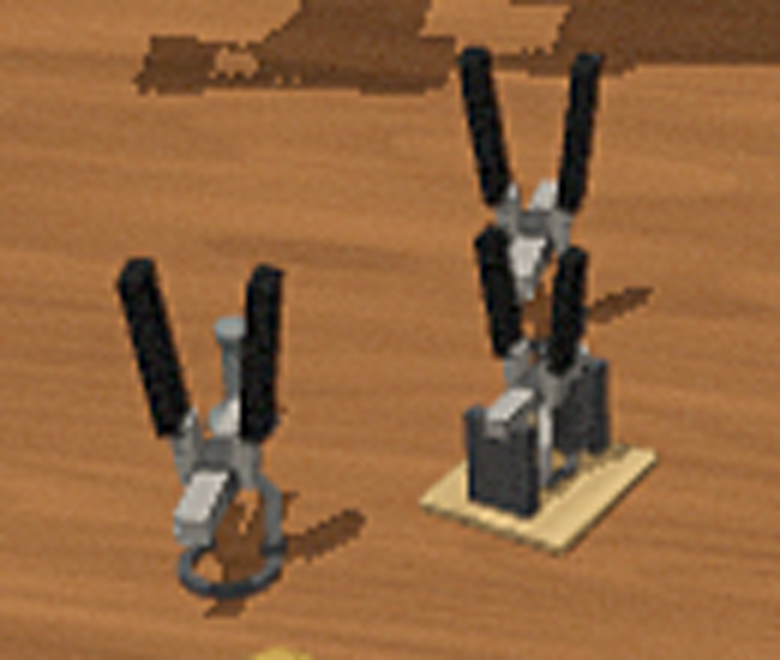

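View pics/s_cab.png

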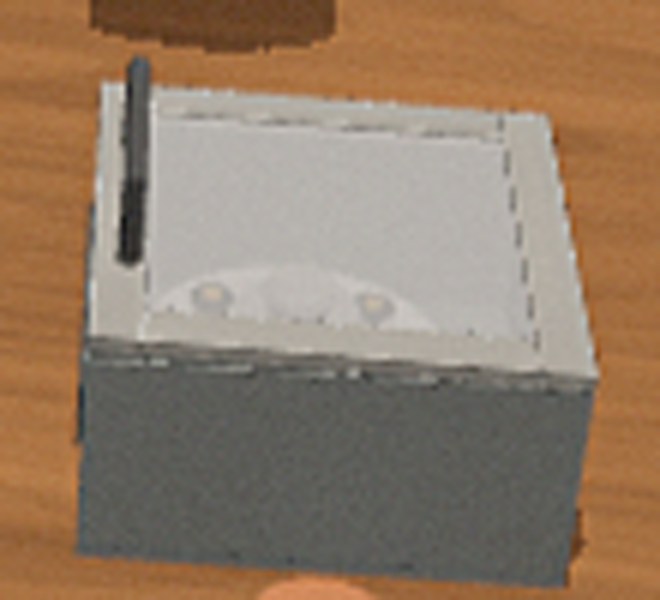

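Run:
```python
from h import *
np.set_printoptions(precision=1,suppress=True)
t=load("top0.npz");s=load("scene0.npz")
f=lambda u,v,z=None:px2w(t,150+u/4,150+v/4,z)
# door frame corners
for n,u,v in[("hinge far",57,103),("hinge near",92,508),("free near",497,455),("free far",452,52)]:
    print(n,f(u,v,110))
print("handle",f(424,150,150),f(446,345,150),"depth",f(424,200),f(434,280))
P=cloud(t)
for u,v in[(75,150),(85,300),(100,450),(430,80),(470,300),(480,430),(300,110),(300,470)]:
    print("frame",f(u,v))
print("hub",f(310,275,79),"shoulder",f(322,283,62),f(310,275))
g=lambda u,v,z=None:px2w(t,340+u/7,210+v/7,z)
print("base corners",[g(*p,8) for p in[(203,127),(450,195),(382,480),(132,412)]])
print("bar ends",g(340,180,62),g(287,425,62),g(340,180),g(287,425),"handletop",g(430,325,137),g(430,325))
for n,u,v,z in[("bonA",300,122,40),("bonB",397,142,40),("cage",216,112,80),("tally",458,263,30),("pl2",440,203,60),("pl3",410,328,60)]:
    print(n,px2w(t,u,v,z),px2w(t,u,v))
```

```text
hinge far [611.4 223.9 110. ]
hinge near [414.5 202.4 110. ]
free near [434.7   8.7 110. ]
free far [631.1  28.7 110. ]
handle [576.   35.6 150. ] [485.7  26.  150. ] depth [551.8  34.6 156.4] [515.   30.1 157.1]
frame [587.6 214.2 110.5]
frame [514.  208.8 107.8]
frame [441.7 200.9 105.3]
frame [617.5  39.7 109.5]
frame [508.9  20.9 110. ]
frame [446.7  16.3 112.4]
frame [604.4 103.7 109.7]
frame [429.9 102.9 110. ]
hub [525.9 106.2  79. ] shoulder [523.1 104.2  62. ] [523.3  99.2 106.9]
base corners [array([ 503.6, -184.5,    8. ]), array([ 480.6, -259.6,    8. ]), array([ 394.7, -234.5,    8. ]), array([ 417. , -159.3,    8. ])]
bar ends [ 484.  -217.9   62. ] [ 414.4 -199.5   62. ] [ 484.1 -218.1   61. ] [ 414.3 -199.9   59.1] handletop [ 442.8 -228.3  137. ] [ 442.8 -228.7  134.8]
bonA [735.7 -41.3  40. ] [729.5 -42.5  58.5]
bonB [ 684.6 -248.6   40. ] [ 679.1 -244.9   60. ]
cage [749.4 130.8  80. ] [750.  131.3  78.4]
tally [ 424.9 -364.1   30. ] [ 425.1 -361.5   38. ]
pl2 [ 548.1 -326.2   60. ] [ 536.9 -298.9  156.7]
pl3 [ 301.5 -251.9   60. ] [ 302.6 -250.7   66.1]
```

The cabinet yaw is about 0.105 rad, the door is nearly shut, and the bar's middle is near (531, 31, 151). First I'll move above the bar.

```bash
cat >> h.py <<'E'
def delta(obs,p,yaw=None):
    """world target -> dx dy dz spin in tool axes"""
    from scipy.spatial.transform import Rotation as R
    r=R.from_euler("xyz",obs["tcp_rot"]).as_matrix()
    d=r.T@(np.array(p,float)-obs["tool_pos"])
    s=None
    if yaw is not None:
        y=np.arctan2(r[1,0],r[0,0]); a=(y-yaw+np.pi/2)%np.pi-np.pi/2; s=np.degrees(a)
    return np.round(d,1),s
E
python3 - <<'E'
from h import *
from plant import bot
o=bot.get_obs()
print(delta(o,(531,31,230),.105))
E
```

```text
(array([ 524.7, -438.1,  -25.4]), np.float64(6.6935021832908586))
```

>>> {"fn": "carry_out", "kwargs": {
  "motion": [
    [0,48,-40,-26,1],
    [0,96,-80,-26,2],
    [0,144,-120,-26,3],
    [0,192,-160,-26,4],
    [0,240,-200,-26,5],
    [0,288,-240,-26,6],
    [0,336,-280,-26,6.7],
    [0,384,-320,-26,6.7],
    [0,432,-360,-26,6.7],
    [0,480,-400,-26,6.7]
  ]
}}

```text
time: 1.35
tool_pos: [493.7, -17.8, 230.4]
tcp_rot: [-3.14, 0.0, 0.105]
contact_force: [1.0, -1.4, 0.1]
grip_width: 91.5
```

Run:
```python
from h import *
from plant import bot
o=bot.get_obs()
print(o,delta(o,(531,31,131),.105))
```

```text
{'time': 1.35, 'joint_positions': array([-1.91989634e-01,  2.65103701e-01,  1.56071888e+00,  1.10036910e-03,
        1.31628915e+00,  1.27343662e+00]), 'dq': array([ 0.9700432 ,  0.50672764, -0.67850561, -0.00098072,  0.161378  ,
        0.97001402]), 'tau': array([-2.45468035e+00, -4.32582128e+01, -2.17609423e+01,  3.33459992e-01,
        1.97920256e-02, -1.24676496e+00]), 'tool_pos': array([493.72457025, -17.77292179, 230.37727452]), 'tcp_rot': array([-3.14042247e+00,  1.84459078e-04,  1.05092868e-01]), 'contact_force': array([ 0.9743122 , -1.444461  ,  0.08823368]), 'moment': array([-0.04111356, -0.03429441, -0.05026241]), 'grip_width': 91.51157952349554} (array([ 42.2, -44.5,  99.4]), np.float64(0.005320958289337499))
```

>>> {"fn": "carry_out", "kwargs": {
  "motion": [
    [0,42,-44.5,0,0],
    [0,42,-44.5,0,0],
    [0,42,-44.5,40,0],
    [0,42,-44.5,80,0],
    [0,42,-44.5,99,0],
    [0,42,-44.5,99,0]
  ]
}}

```text
time: 2.1
tool_pos: [529.2, 30.3, 130.0]
tcp_rot: [-3.14, 0.004, 0.104]
contact_force: [0.6, 0.3, 0.7]
grip_width: 91.8
```

Run:
```python
from h import *
from plant import bot
o=bot.get_obs()
print(delta(o,(531,31,131),.105))
c=bot.capture("scene");crop(c,330,140,480,280,5,"pics/s1.png")
```

```text
(array([ 1.8, -0.5, -1. ]), np.float64(-0.0428505684488792))
```

View pics/s1.png

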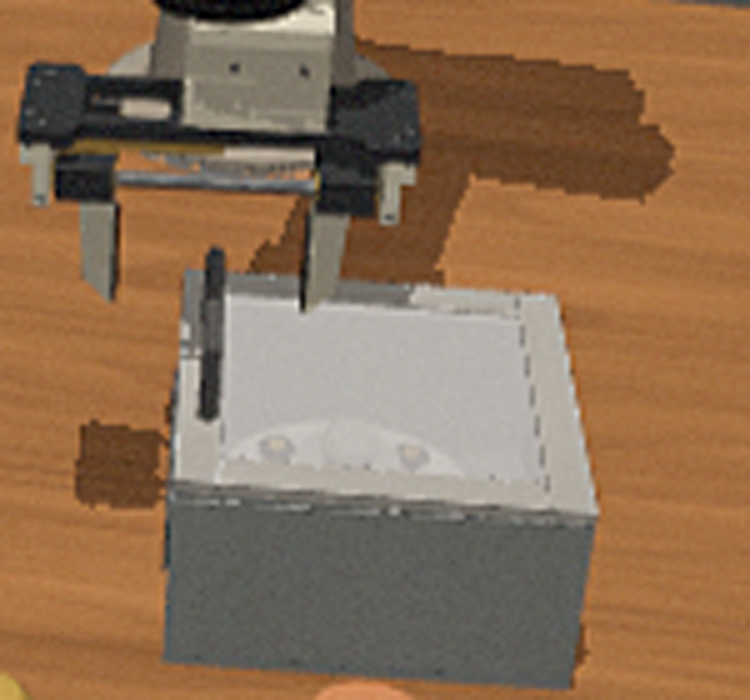

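The fingers straddle the bar, which shows at crop (212,330), so I'll close on it.

>>> {"fn": "carry_out", "kwargs": {
  "motion": [
    [1,0,0,0,0],
    [1,0,0,0,0],
    [1,0,0,0,0],
    [1,0,0,0,0],
    [1,0,0,0,0],
    [1,0,0,0,0]
  ]
}}

```text
time: 2.9
tool_pos: [530.3, 30.3, 131.3]
tcp_rot: [-3.14, 0.001, 0.104]
contact_force: [0.3, -0.2, 0.1]
grip_width: 36.2
```

```bash
cat > arc.py <<'E'
from h import *
from plant import bot
import sys
np.set_printoptions(suppress=True,precision=1)
o=bot.get_obs()
th0=float(sys.argv[1])
a=np.hypot(185,48); b=np.arctan2(48,185)
pos=lambda th:np.array([-a*np.cos(b+th),a*np.sin(b+th)])
yh=np.array([-np.sin(.105),np.cos(.105)])
for th in map(float,sys.argv[2:]):
    d=pos(th)-pos(th0); w=o["tool_pos"]+np.array([yh[0]*d[0],yh[1]*d[0],d[1]])
    print(th,delta(o,w)[0])
print(o["tool_pos"],o["grip_width"],o["contact_force"])
E
python3 arc.py .02 .1 .2 .3 .4 .5 .6 .7 .8 .9 1.0 1.1
```

```text
0.1 [ -0.   -4.7 -14.5]
0.2 [ -0.1 -12.3 -32.1]
0.3 [ -0.1 -21.5 -48.8]
0.4 [ -0.1 -32.4 -64.5]
0.5 [ -0.1 -44.8 -79.1]
0.6 [ -0.2 -58.5 -92.3]
0.7 [  -0.2  -73.6 -104.1]
0.8 [  -0.2  -89.7 -114.4]
0.9 [  -0.3 -106.8 -122.9]
1.0 [  -0.3 -124.6 -129.8]
1.1 [  -0.3 -143.  -134.8]
[530.3  30.3 131.3] 36.22454735035361 [ 0.3 -0.2  0.1]
```

Still closing at 36 mm, so the fingers are slow. A few more rows.

>>> {"fn": "carry_out", "kwargs": {
  "motion": [
    [1,0,0,0,0],
    [1,0,0,0,0],
    [1,0,0,0,0],
    [1,0,0,0,0],
    [1,0,0,0,0]
  ]
}}

```text
time: 3.52
tool_pos: [529.8, 33.5, 130.8]
tcp_rot: [-3.135, 0.002, 0.104]
contact_force: [0.5, 12.0, -2.0]
grip_width: 7.3
```

>>> {"fn": "carry_out", "kwargs": {
  "motion": [
    [1,0,-2,-7,0],
    [1,0,-4.7,-14.5,0],
    [1,0,-8,-23,0],
    [1,0,-12.3,-32.1,0],
    [1,0,-12.3,-32.1,0]
  ]
}}

```text
time: 4.15
tool_pos: [529.2, 45.8, 164.5]
tcp_rot: [-3.135, -0.0, 0.105]
contact_force: [-0.3, 0.1, -0.2]
grip_width: 0.6
```

Run:
```python
from h import *
from plant import bot
o=bot.get_obs()
print(o['tool_pos'],o['grip_width'],o['contact_force'])
c=bot.capture("scene");crop(c,330,140,480,280,5,"pics/s2.png")
```

```text
[529.17226948  45.78752488 164.48278476] 0.6057948188979684 [-0.29823438  0.09453668 -0.24667775]
```

View pics/s2.png

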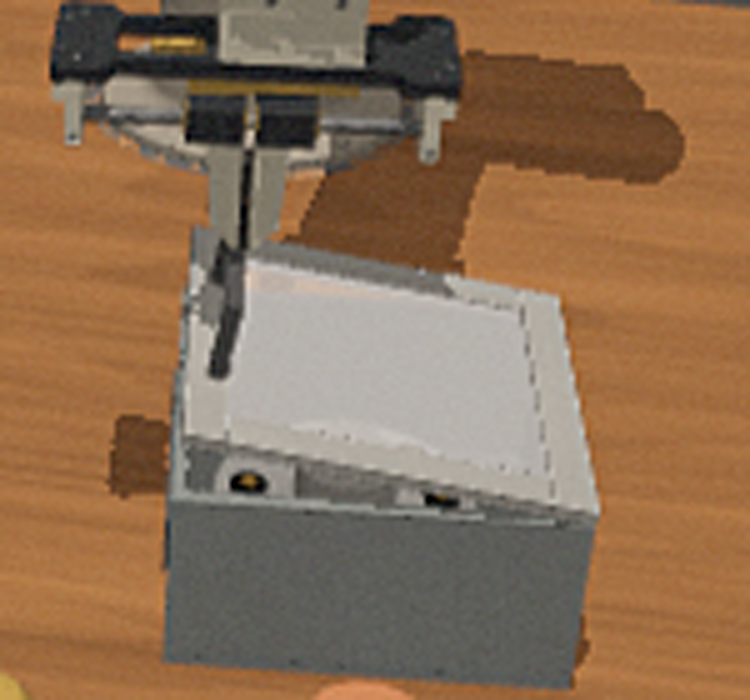

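Run:
```python
from h import *
from plant import bot
c=bot.capture("top");crop(c,150,150,290,290,5,"pics/t2.png");np.savez("t2.npz",**c)
c=bot.capture("scene");crop(c,350,170,400,220,14,"pics/s2b.png");np.savez("s2.npz",**c)
```

```text
(no output)
```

View pics/t2.png

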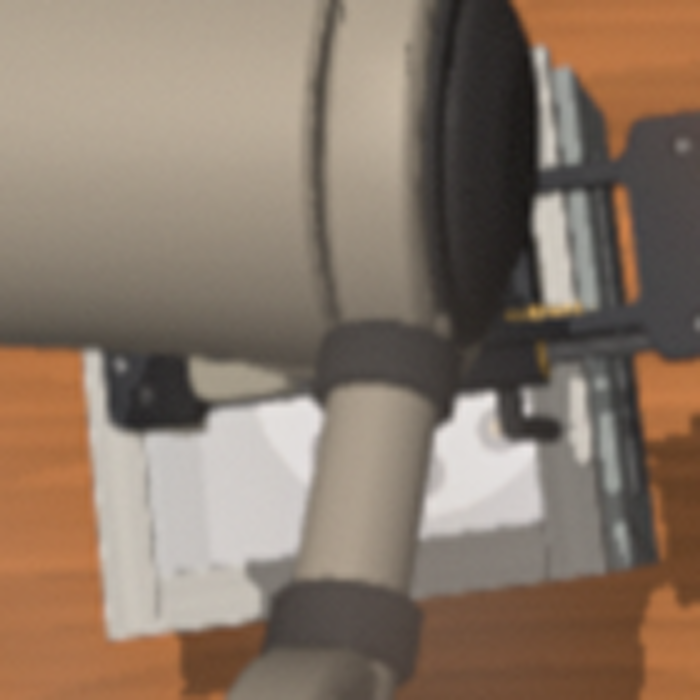

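View pics/s2b.png

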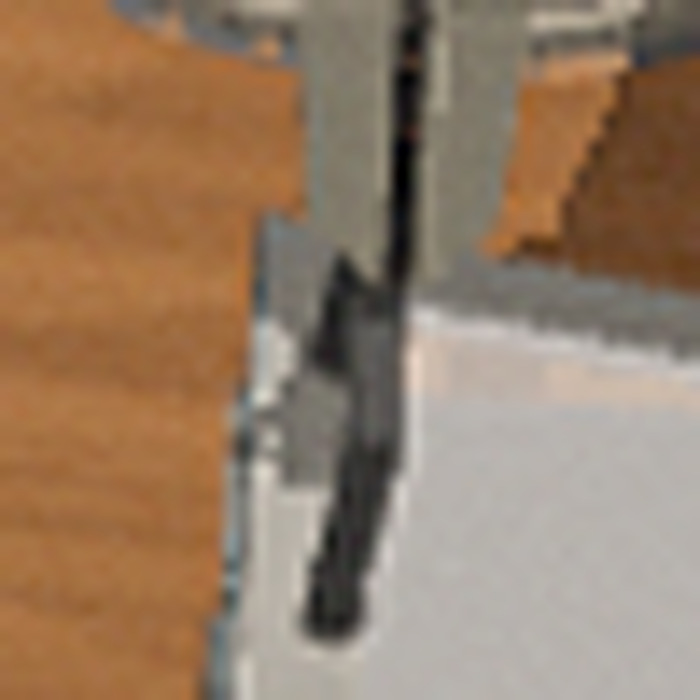

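```bash
cat >> h.py <<'E'
H=np.array([512.7,214.3,100.]); XH=np.array([np.cos(.105),np.sin(.105),0]); YH=np.array([-np.sin(.105),np.cos(.105),0]); ZH=np.array([0,0,1.])
def door(th,x,l,n): # point at x, l from hinge along door, n out from underside
    return H+XH*x+YH*(-l*np.cos(th)+n*np.sin(th))+ZH*(l*np.sin(th)+n*np.cos(th))
E
python3 - <<'E'
from h import *
t=load("t2.npz");s=load("s2.npz")
for th in(0,.02,.08,.1,.12,.14,.16,.18,.2):
    print(th,w2px(s,door(th,45,185,48)),w2px(t,door(th,-45,185,48)),w2px(s,door(th,100,200,0)),door(th,0,185,48))
print(px2w(s,330+183/5,140+440/5),"edge corner", px2w(s,330+190/5,140+460/5), px2w(s,373.9,213.0))
E
```

```text
0 [370.30577183 210.47489567] [261.90874304 235.41212448] [362.36570141 239.24172442] [532.08932623  30.31887589 148.        ]
0.02 [370.79675454 209.21675045] [261.03244379 235.39687331] [362.45671673 237.87820224] [531.98484032  31.3103201  151.69015366]
0.08 [372.45891372 205.47365464] [258.11930334 235.38551214] [362.9334126  233.77747651] [531.6252831   34.72208086 162.63070029]
0.1 [373.07579436 204.2382133 ] [257.05273928 235.39348515] [363.16058847 232.40892146] [531.49022399  36.00362752 166.22938201]
0.12 [373.72393049 203.00981251] [255.93810285 235.40748174] [363.4220691  231.04042809] [531.34764905  37.35649034 169.80157287]
0.14 [374.40320448 201.78900284] [254.77525166 235.42758496] [363.71793502 229.67253603] [531.19761529  38.78012821 173.34584403]
0.16 [375.11348334 200.57633676] [253.564076   235.45387552] [364.04825355 228.30579049] [531.04018274  40.27397169 176.86077783]
0.18 [375.85461847 199.37236832] [252.30450043 235.48643159] [364.41307844 226.9407421 ] [530.87541435  41.83742326 180.34496834]
0.2 [376.6264455  198.17765292] [250.99648531 235.52532861] [364.81244963 225.57794674] [530.70337604  43.46985756 183.79702193]
[634.85067539  34.61211779 134.98646519] edge corner [471.74292337  22.02034162  11.08659562] [583.22256501  44.74022132 146.02497351]
```

Run:
```python
from h import *
np.set_printoptions(precision=1,suppress=True)
s=load("s2.npz"); s0=load("scene0.npz")
for u,v in[(372,440),(375,400),(378,360),(380,330),(382,300),(345,270),(350,150),(460,150),(440,270)]:
    print((u,v),px2w(s,350+u/14,170+v/14))
print([px2w(s0,350+u/6,180+v/6) for u,v in[(132,170),(135,130),(138,100),(140,75)]])
o=np.array([529.2,45.8,164.5]); print((w2px(s,o)-[350,170])*14,(w2px(s,o+[0,0,19])-[350,170])*14)
```

```text
(372, 440) [580.1  49.  177.6]
(375, 400) [572.8  48.4 181.2]
(378, 360) [564.4  47.7 184.2]
(380, 330) [550.5  46.5 182.1]
(382, 300) [538.   45.5 181. ]
(345, 270) [524.3  37.4 178.3]
(350, 150) [539.8  38.3 211.2]
(460, 150) [1601.4  136.   794. ]
(440, 270) [539.6  55.3 189.2]
[array([582.1,  39.3, 157.9]), array([551.6,  36.6, 158.4]), array([526.8,  34.7, 158.1]), array([501.9,  32.5, 155.7])]
[384.3 355.9] [390.7 263.4]
```

Run:
```python
from h import *
np.set_printoptions(precision=1,suppress=True)
s=load("s2.npz")
P=cloud(s)
for v in range(176,208,2):
    print(v,[ (int(P[v,u,0]),int(P[v,u,1]),int(P[v,u,2])) for u in range(370,384,2)])
```

```text
176 [(124, -17, 0), (539, 30, 222), (543, 35, 226), (538, 39, 223), (537, 44, 223), (541, 49, 226), (535, 54, 223)]
178 [(137, -16, -1), (539, 30, 217), (541, 35, 219), (543, 40, 220), (536, 44, 217), (539, 49, 219), (539, 54, 220)]
180 [(149, -14, -2), (542, 31, 213), (539, 35, 212), (539, 40, 213), (535, 45, 211), (540, 50, 214), (540, 55, 215)]
182 [(173, -11, 3), (539, 31, 206), (537, 35, 206), (541, 41, 208), (537, 45, 207), (542, 50, 210), (540, 55, 210)]
184 [(186, -9, 3), (540, 31, 201), (537, 36, 200), (542, 41, 203), (534, 45, 200), (539, 50, 203), (538, 55, 203)]
186 [(439, 16, 138), (435, 21, 137), (542, 36, 197), (541, 41, 197), (542, 46, 198), (539, 51, 197), (541, 56, 199)]
188 [(452, 18, 139), (447, 23, 137), (490, 32, 162), (539, 41, 191), (538, 46, 191), (542, 51, 193), (538, 56, 192)]
190 [(463, 19, 140), (460, 24, 138), (490, 32, 156), (531, 41, 180), (530, 46, 181), (448, 44, 134), (449, 50, 135)]
192 [(472, 20, 139), (466, 25, 136), (492, 33, 151), (542, 42, 181), (538, 47, 179), (456, 45, 133), (453, 50, 132)]
194 [(483, 22, 139), (487, 27, 142), (489, 33, 144), (553, 44, 182), (546, 48, 179), (468, 47, 134), (463, 51, 131)]
196 [(492, 23, 138), (490, 28, 138), (493, 34, 140), (563, 45, 182), (562, 50, 182), (476, 48, 132), (474, 53, 132)]
198 [(500, 24, 137), (501, 29, 138), (498, 34, 137), (571, 46, 181), (567, 50, 180), (488, 49, 133), (487, 54, 133)]
200 [(514, 26, 140), (511, 31, 138), (1601, 135, 794), (577, 47, 179), (576, 51, 179), (498, 50, 133), (493, 55, 131)]
202 [(525, 27, 140), (521, 32, 138), (577, 42, 173), (580, 47, 175), (581, 52, 177), (503, 51, 130), (508, 56, 134)]
204 [(530, 28, 138), (534, 34, 140), (581, 43, 170), (584, 48, 173), (516, 47, 132), (518, 52, 133), (512, 57, 131)]
206 [(542, 30, 139), (535, 34, 135), (583, 43, 166), (581, 48, 165), (524, 48, 130), (524, 53, 131), (521, 58, 130)]
```

Run:
```python
from h import *
from plant import bot
np.set_printoptions(precision=1,suppress=True)
s=load("s2.npz")
yh=YH
for z in(130,150): print([(w2px(s,np.array([539,30.3,z])+yh*k)-[330,140])*5 for k in(-46,46,-60,60)])
print(bot.get_obs()["tool_pos"],bot.get_obs()["tcp_rot"])
```

```text
[array([108.9, 336.9]), array([292. , 347.8]), array([ 81.3, 335.2]), array([320.1, 349.5])]
[array([110.3, 303. ]), array([294.9, 313.8]), array([ 82.4, 301.4]), array([323.2, 315.5])]
[528.4  45.5 163.1] [-3.1  0.   0.1]
```

The fingertips show about 21 mm higher in the images than the reported TCP. So I gripped the bar only with the tips and it slipped off. The door is now at about 0.15 rad and the bar centre is near (529, 44, 176). I'll open, go deeper and regrip.

>>> {"fn": "carry_out", "kwargs": {
  "motion": [
    [0.5,0,0,-3,0],
    [0.5,0,0,-3,0],
    [0.5,0,0,-3,0],
    [0.5,0,0,-3,0],
    [0.5,0,1,-3,0],
    [0.5,0,1,12,0],
    [0.5,0,1,28,0],
    [0.5,0,1,28,0]
  ]
}}

```text
time: 5.3
tool_pos: [527.2, 44.8, 133.2]
tcp_rot: [-3.134, 0.006, 0.104]
contact_force: [0.2, -0.3, -0.2]
grip_width: 45.9
```

Run:
```python
from h import *
from plant import bot
np.set_printoptions(precision=1,suppress=True)
o=bot.get_obs();print(o['tool_pos'],o['grip_width'],o['contact_force'])
c=bot.capture("scene");crop(c,340,150,420,220,8,"pics/s3.png");np.savez("s3.npz",**c)
```

```text
[527.2  44.8 133.2] 45.94938538627138 [ 0.2 -0.3 -0.2]
```

View pics/s3.png

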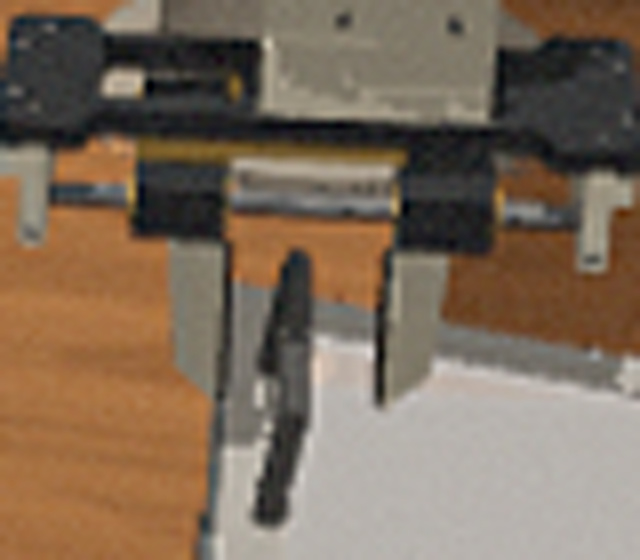

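The bar (290,330) now lies well inside the fingers, whose tips are at (215,395) and (380,405). Closing.

>>> {"fn": "carry_out", "kwargs": {
  "motion": [
    [1,0,0,0,0],
    [1,0,0,0,0],
    [1,0,0,0,0],
    [1,0,0,0,0],
    [1,0,0,0,0],
    [1,0,0,0,0],
    [1,0,0,0,0]
  ]
}}

```text
time: 6.22
tool_pos: [528.3, 42.8, 134.6]
tcp_rot: [-3.138, 0.003, 0.104]
contact_force: [0.2, -8.2, 1.6]
grip_width: 9.1
```

```bash
python3 arc.py .155 .2 .25 .3 .35 .4 .45 .5 .6 .7 .8 .9 1.0 1.1
```

```text
0.2 [-0.  -3.6 -7.8]
0.25 [ -0.1  -8.1 -16.3]
0.3 [ -0.1 -12.9 -24.5]
0.35 [ -0.1 -18.2 -32.5]
0.4 [ -0.2 -23.8 -40.2]
0.45 [ -0.2 -29.8 -47.6]
0.5 [ -0.2 -36.2 -54.7]
0.6 [ -0.3 -50.  -67.9]
0.7 [ -0.3 -65.1 -79.7]
0.8 [ -0.4 -81.2 -89.9]
0.9 [ -0.4 -98.3 -98.4]
1.0 [  -0.4 -116.2 -105.2]
1.1 [  -0.5 -134.6 -110.2]
[528.3  42.8 134.6] 9.115050636533626 [ 0.2 -8.2  1.6]
```

Width is 9.1 mm, so the bar is held. Now I'll follow the arc.

>>> {"fn": "carry_out", "kwargs": {
  "motion": [
    [1,0,-3.6,-7.8,0],
    [1,0,-8.1,-16.3,0],
    [1,0,-13,-24.5,0],
    [1,0,-18.2,-32.5,0],
    [1,0,-24,-40,0],
    [1,0,-30,-47.5,0],
    [1,0,-36,-54.5,0],
    [1,0,-36,-54.5,0]
  ]
}}

```text
time: 7.22
tool_pos: [524.4, 78.7, 190.5]
tcp_rot: [-3.138, 0.003, 0.105]
contact_force: [-3.0, -3.7, 4.0]
grip_width: 8.9
```

Run:
```python
from h import *
from plant import bot
np.set_printoptions(precision=1,suppress=True)
o=bot.get_obs();print(o['tool_pos'],o['grip_width'],o['contact_force'])
c=bot.capture("scene");crop(c,320,110,460,290,4,"pics/s4.png");np.savez("s4.npz",**c)
```

```text
[524.4  78.7 190.5] 8.88159357325548 [-3.  -3.7  4. ]
```

View pics/s4.png

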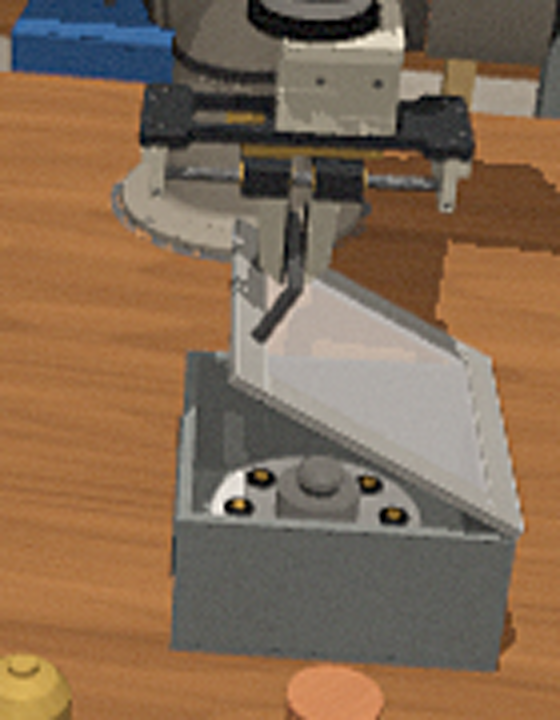

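The door is following the fingers, now at about 0.5 rad. Continuing.

```bash
python3 arc.py .5 .6 .7 .8 .9 1.0 1.1 1.2 1.3 1.4 1.5 1.6 1.7 1.8
```

```text
0.6 [ -0.  -13.8 -13.2]
0.7 [ -0.1 -28.8 -25. ]
0.8 [ -0.1 -45.  -35.2]
0.9 [ -0.1 -62.1 -43.7]
1.0 [ -0.2 -79.9 -50.5]
1.1 [ -0.2 -98.4 -55.5]
1.2 [  -0.2 -117.2  -58.6]
1.3 [  -0.2 -136.3  -59.8]
1.4 [  -0.2 -155.4  -59.1]
1.5 [  -0.2 -174.3  -56.5]
1.6 [  -0.2 -192.9  -52.1]
1.7 [  -0.2 -210.9  -45.8]
1.8 [  -0.1 -228.2  -37.7]
[524.4  78.6 190.4] 9.032461127317207 [-2.8 -4.   3.9]
```

>>> {"fn": "carry_out", "kwargs": {
  "motion": [
    [1,0,-14,-13,0],
    [1,0,-29,-25,0],
    [1,0,-45,-35,0],
    [1,0,-62,-44,0],
    [1,0,-80,-50.5,0],
    [1,0,-98,-55.5,0],
    [1,0,-98,-55.5,0]
  ]
}}

```text
time: 8.15
tool_pos: [513.9, 177.5, 248.4]
tcp_rot: [-3.137, 0.001, 0.107]
contact_force: [-4.1, -1.6, 10.9]
grip_width: 8.9
```

```bash
python3 arc.py 1.1 1.2 1.3 1.4 1.5 1.6 1.7 1.8
python3 - <<'E'
from h import *
from plant import bot
c=bot.capture("scene");crop(c,320,90,460,290,4,"pics/s5.png");np.savez("s5.npz",**c)
E
```

```text
1.2 [  0.  -18.9  -3.1]
1.3 [  0.1 -37.9  -4.3]
1.4 [  0.1 -57.   -3.6]
1.5 [  0.1 -75.9  -0.9]
1.6 [  0.2 -94.5   3.6]
1.7 [   0.2 -112.5    9.9]
1.8 [   0.3 -129.8   18. ]
[513.9 177.5 248.4] 8.877912799032549 [-4.1 -1.6 10.9]
```

View pics/s5.png

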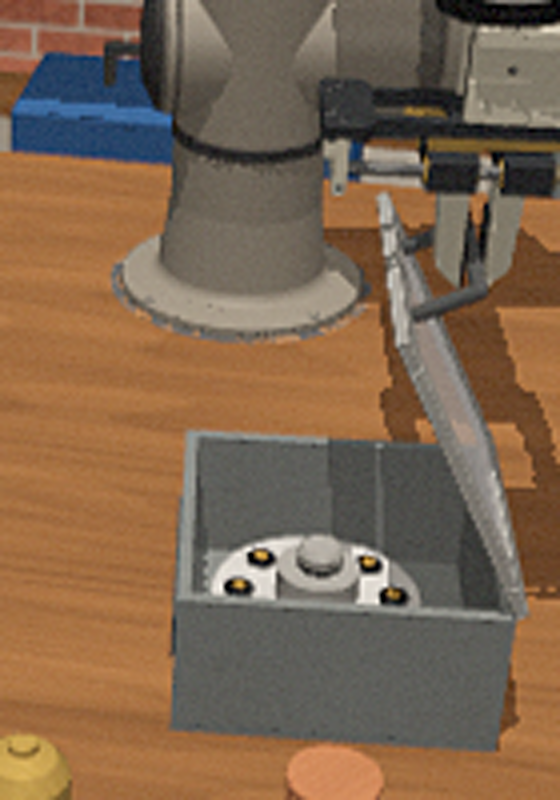

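The door is at about 1.1 rad with clearance. On to about 1.75.

>>> {"fn": "carry_out", "kwargs": {
  "motion": [
    [1,0,-19,-3,0],
    [1,0,-38,-4,0],
    [1,0,-57,-3.6,0],
    [1,0,-76,-1,0],
    [1,0,-94,3.6,0],
    [1,0,-112,10,0],
    [1,0,-121,14,0],
    [1,0,-121,14,0],
    [1,0,-121,14,0]
  ]
}}

```text
time: 9.32
tool_pos: [501.1, 298.3, 234.7]
tcp_rot: [-3.135, 0.001, 0.107]
contact_force: [1.4, 4.4, -0.0]
grip_width: 9.0
```

Run:
```python
from h import *
from plant import bot
c=bot.capture("scene");crop(c,320,90,500,290,4,"pics/s6.png");np.savez("s6.npz",**c)
c=bot.capture("top");crop(c,90,120,290,290,4,"pics/t6.png");np.savez("t6.npz",**c)
```

```text
(no output)
```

View pics/s6.png

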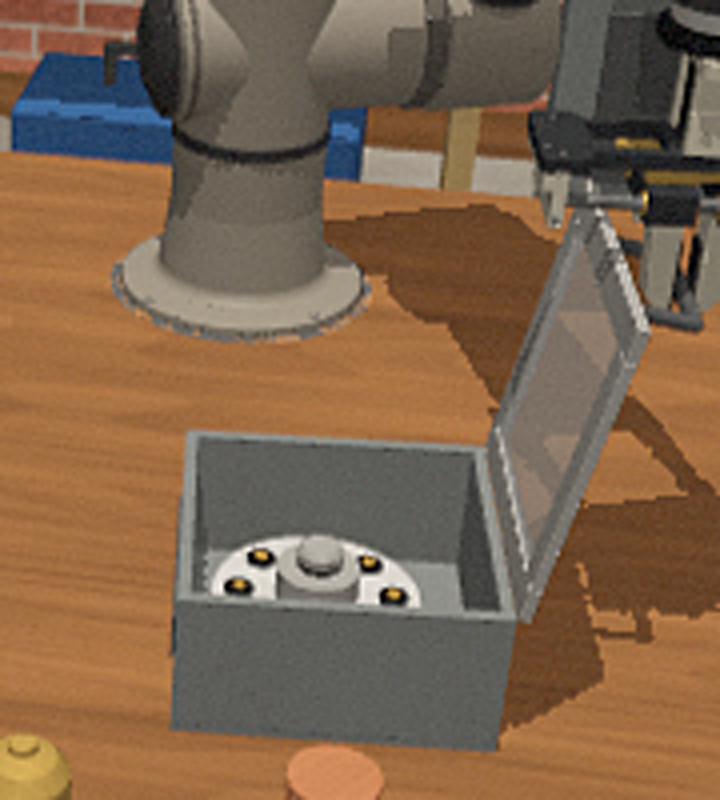

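View pics/t6.png

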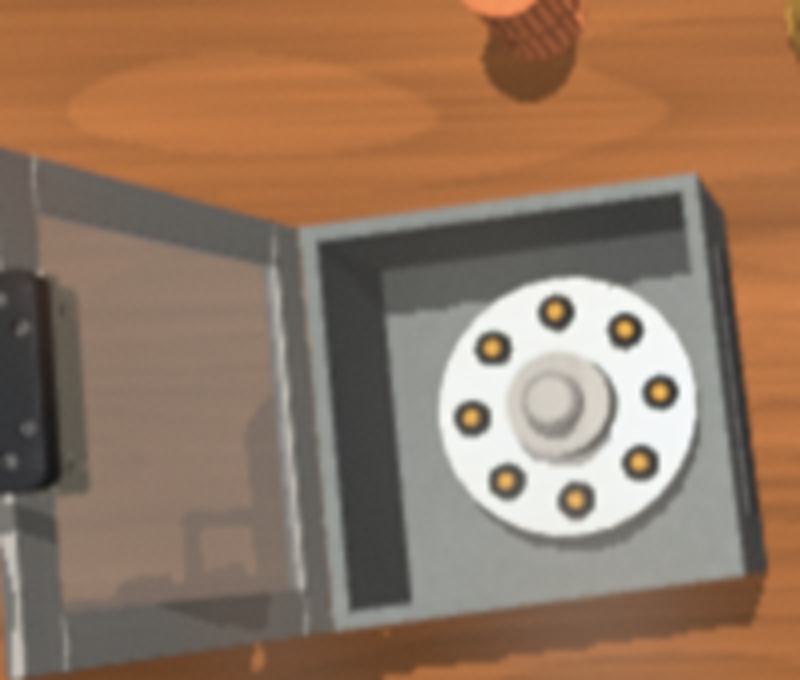

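The door stands past upright at about 1.75 rad, and the stub is clearly visible. I'll release the bar and back off upward, then measure the stub and pliers.

>>> {"fn": "carry_out", "kwargs": {
  "motion": [
    [0.75,0,0,0,0],
    [0.75,0,0,0,0],
    [0.75,0,0,-10,0],
    [0.75,0,0,-40,0],
    [0.75,0,0,-70,0],
    [0.75,0,0,-70,0],
    [0.4,0,0,-70,0]
  ]
}}

```text
time: 10.3
tool_pos: [500.9, 297.2, 304.4]
tcp_rot: [-3.136, 0.002, 0.106]
contact_force: [0.0, -0.0, -0.5]
grip_width: 28.7
```

Run:
```python
from h import *
from plant import bot
o=bot.get_obs();print(o['tool_pos'],o['contact_force'],o['grip_width'])
c=bot.capture("scene");crop(c,320,90,500,290,4,"pics/s7.png");np.savez("s7.npz",**c);crop(c,370,205,440,245,11,"pics/s7b.png")
c=bot.capture("top");crop(c,190,180,270,260,9,"pics/t7.png");np.savez("t7.npz",**c)
```

```text
[500.94136795 297.15445108 304.35412338] [ 0.03703257 -0.03051581 -0.46343538] 28.668405794863894
```

View pics/s7.png

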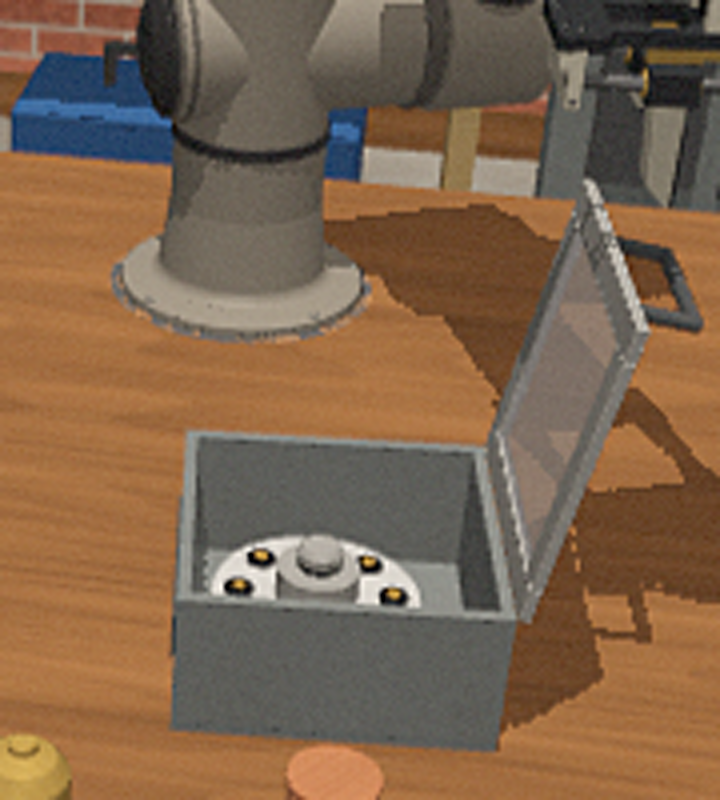

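View pics/t7.png

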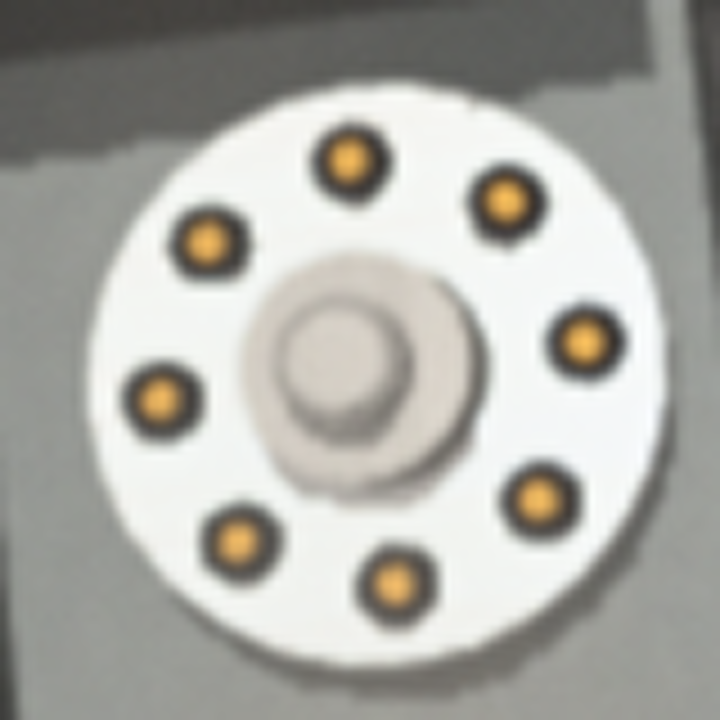

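View pics/s7b.png

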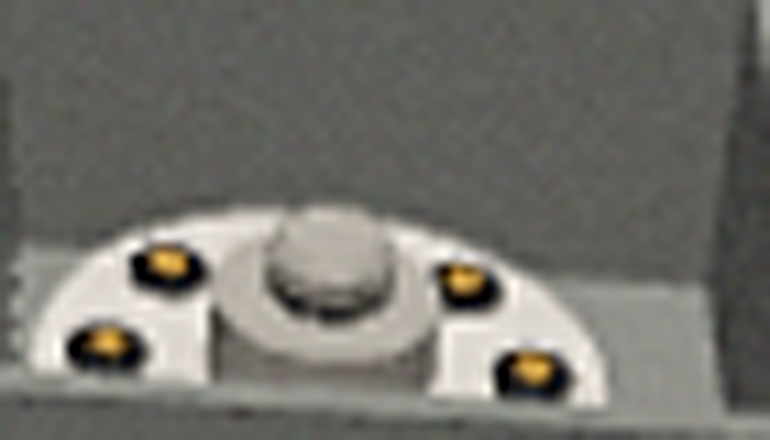

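Run:
```python
from h import *
np.set_printoptions(precision=2,suppress=True)
t=load("t7.npz");s=load("s7.npz")
cv=lambda x,y,x0,y0,k:((x+.5)/k-.5+x0,(y+.5)/k-.5+y0)
print("disc",px2w(t,*cv(377.5,372.5,190,180,9),z=40))
print("lamps",px2w(t,*cv(373.5,372.1,190,180,9),z=42))
print("hub",px2w(t,*cv(358,373,190,180,9),z=62))
print("stub",px2w(t,*cv(338,361,190,180,9),z=79))
# scene
print("s stub top",px2w(s,*cv(332,237,370,205,11),z=79), "hub",px2w(s,*cv(326,290,370,205,11),z=62))
c=np.array([523,105.])
# predicted outlines
import cv2
for cam,n,x0,y0,x1,y1,k in((t,"t7",190,180,270,260,9),(s,"s7",370,205,440,245,11)):
  for cx,cy,tag in((524,105,"a"),):
    im=cv2.resize(cam["color"][y0:y1,x0:x1,::-1],None,fx=k,fy=k,interpolation=cv2.INTER_CUBIC)
    for r,z,col in((68,40,(0,0,255)),(27,62,(0,255,0)),(15,69,(255,0,0)),(15,75,(255,0,255)),(11.5,79,(0,255,255))):
        a=np.linspace(0,2*np.pi,80)
        pts=np.array([w2px(cam,[cx+r*np.cos(q),cy+r*np.sin(q),z]) for q in a])
        pts=((pts-[x0,y0]+.5)*k-.5)
        cv2.polylines(im,[np.round(pts).astype(np.int32)],True,col,1)
    cv2.imwrite(f"pics/{n}_ov.png",im)
```

```text
disc [524.57 107.48  40.  ]
lamps [524.51 107.94  42.  ]
hub [522.69 106.66  62.  ]
stub [524.05 106.97  79.  ]
s stub top [525.74 107.9   79.  ] hub [522.84 107.66  62.  ]
```

View pics/t7_ov.png

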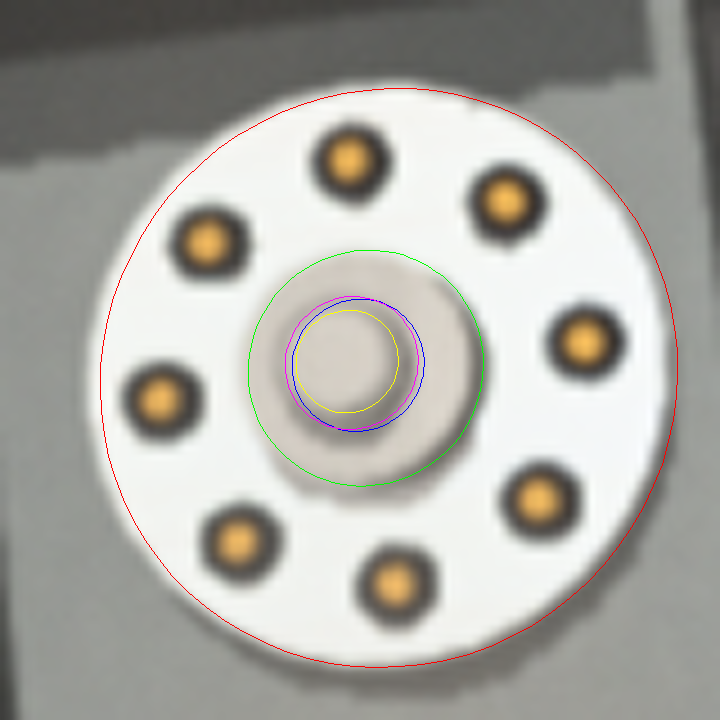

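View pics/s7_ov.png

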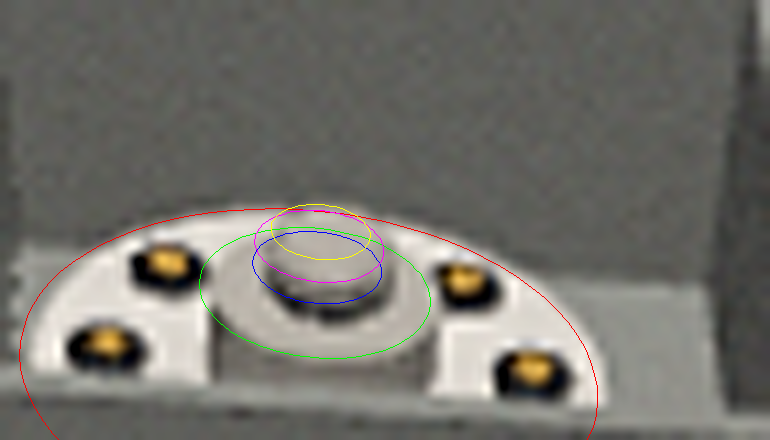

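```bash
cat > ovp.py <<'E'
from h import *
import sys
def ov(cam,x0,y0,x1,y1,k,cx,cy,yaw,f):
    im=cv2.resize(cam["color"][y0:y1,x0:x1,::-1],None,fx=k,fy=k,interpolation=cv2.INTER_CUBIC)
    c,s_=np.cos(yaw),np.sin(yaw)
    def poly(P,col):
        pts=np.array([w2px(cam,[cx+c*a-s_*b,cy+s_*a+c*b,z]) for a,b,z in P])
        cv2.polylines(im,[np.round((pts-[x0,y0]+.5)*k-.5).astype(np.int32)],True,col,1)
    rect=lambda xa,xb,ya,yb,z:[(xa,ya,z),(xb,ya,z),(xb,yb,z),(xa,yb,z)]
    poly(rect(-45,45,-40,40,8 if len(sys.argv)<9 else 8),(0,0,255))
    poly(rect(-38,38,-6,6,62),(0,255,0))
    poly(rect(-8,8,18,28,137),(255,0,255)); poly(rect(-8,8,-28,-18,137),(255,0,255))
    poly(rect(-8,8,-23,-13,74),(255,255,0)); poly(rect(-8,8,13,23,74),(255,255,0))
    cv2.imwrite(f,im)
cx,cy,yaw=map(float,sys.argv[1:4])
t=load("t7.npz");s=load("s7.npz")
ov(t,340,210,430,290,8,cx,cy,yaw,"pics/tp.png")
ov(s,260,160,330,240,9,cx,cy,yaw,"pics/sp.png")
E
python3 ovp.py 449 -208 -.285
```

```text
(no output)
```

View pics/tp.png

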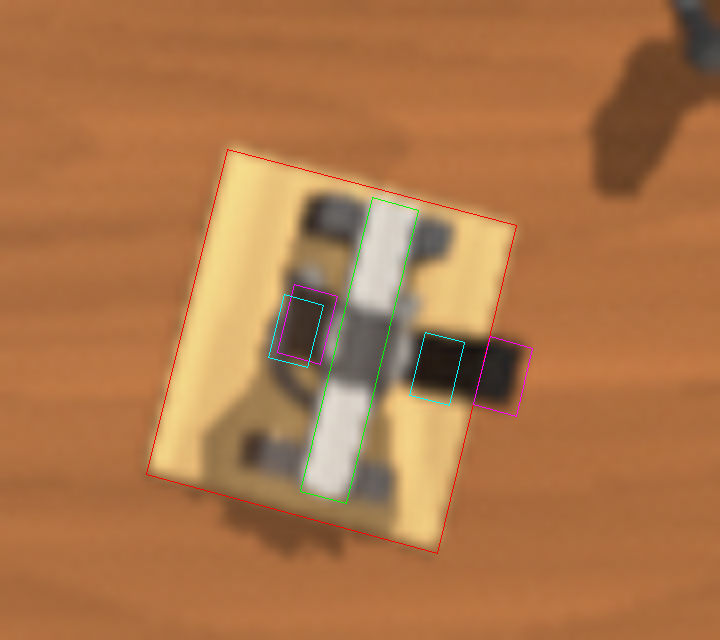

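View pics/sp.png

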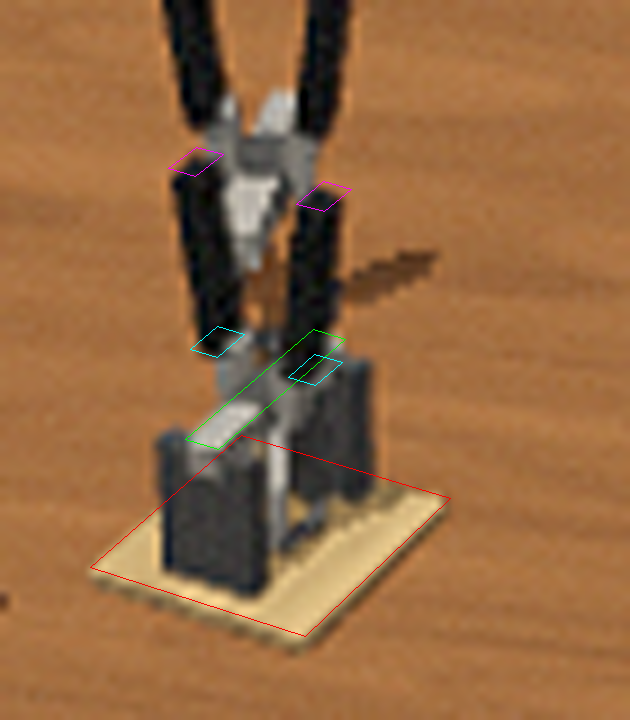

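Run:
```python
from h import *
from plant import bot
o=bot.get_obs();print(delta(o,(449,-208,200),-.285),delta(o,(449,-208,340),-.285))
```

```text
(array([-104.7,  497.3,  101.5]), np.float64(22.416273165761133)) (array([-105.2,  496.6,  -38.5]), np.float64(22.416273165761133))
```

>>> {"fn": "carry_out", "kwargs": {
  "motion": [
    [0.2,0,0,-40,0],
    [0.1,-10,50,-40,3],
    [0,-21,100,-40,6],
    [0,-32,150,-40,9],
    [0,-42,200,-40,12],
    [0,-53,250,-20,15],
    [0,-63,300,10,18],
    [0,-74,350,40,21],
    [0,-84,400,70,22.4],
    [0,-95,450,85,22.4]
  ]
}}

```text
time: 11.65
tool_pos: [452.2, -161.0, 214.4]
tcp_rot: [-3.137, 0.008, -0.285]
contact_force: [0.6, 0.2, 1.1]
grip_width: 91.9
```

Run:
```python
from h import *
from plant import bot
o=bot.get_obs();print(o['tool_pos'],delta(o,(449,-208,160),-.285))
```

```text
[ 452.18787476 -160.99892108  214.40540046] (array([10.6, 46.2, 54.1]), np.float64(9.973265710326152e-05))
```

>>> {"fn": "carry_out", "kwargs": {
  "motion": [
    [0,10,46,20,0],
    [0,10,46,50,0],
    [0,10,46,54,0],
    [0,10,46,54,0]
  ]
}}

```text
time: 12.15
tool_pos: [448.6, -207.2, 160.3]
tcp_rot: [-3.137, 0.009, -0.284]
contact_force: [1.0, -0.7, 0.6]
grip_width: 91.8
```

Run:
```python
from h import *
from plant import bot
np.set_printoptions(precision=1,suppress=True)
o=bot.get_obs();print(o['tool_pos'],o['tcp_rot'],delta(o,(449,-208,76),-.285))
c=bot.capture("scene");np.savez("s8.npz",**c);crop(c,230,100,350,240,5,"pics/s8.png")
c=bot.capture("top");np.savez("t8.npz",**c);crop(c,310,180,470,320,5,"pics/t8.png")
yv=np.array([np.sin(.285),np.cos(.285),0])
s=load("s8.npz");P=cloud(s)
for k in(-55,-46,0,46,55):
    for z in(o['tool_pos'][2],o['tool_pos'][2]+21):
        p=o['tool_pos']*1;p[2]=z;p=p+yv*k; print(k,z,(w2px(s,p)-[230,100]+.5)*5-.5)
```

```text
[ 448.6 -207.2  160.3] [-3.1  0.  -0.3] (array([ 1.4,  1.1, 84.3]), np.float64(0.03660175677464693))
-55 160.3156629481652 [209.6 338.9]
-55 181.3156629481652 [207.7 304.9]
-46 160.3156629481652 [223.2 342.5]
-46 181.3156629481652 [221.4 308.4]
0 160.3156629481652 [293.9 361.3]
0 181.3156629481652 [292.7 326.9]
46 160.3156629481652 [366.7 380.6]
46 181.3156629481652 [366.  345.9]
55 160.3156629481652 [381.1 384.4]
55 181.3156629481652 [380.5 349.7]
```

View pics/s8.png

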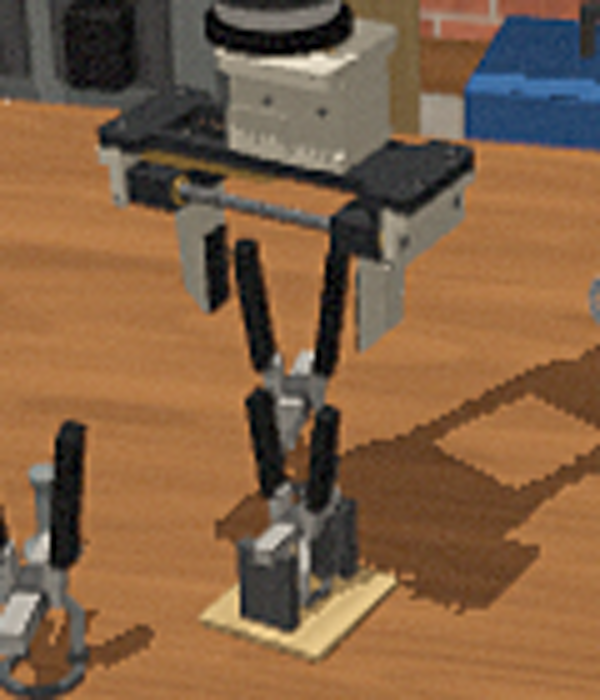

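View pics/t8.png

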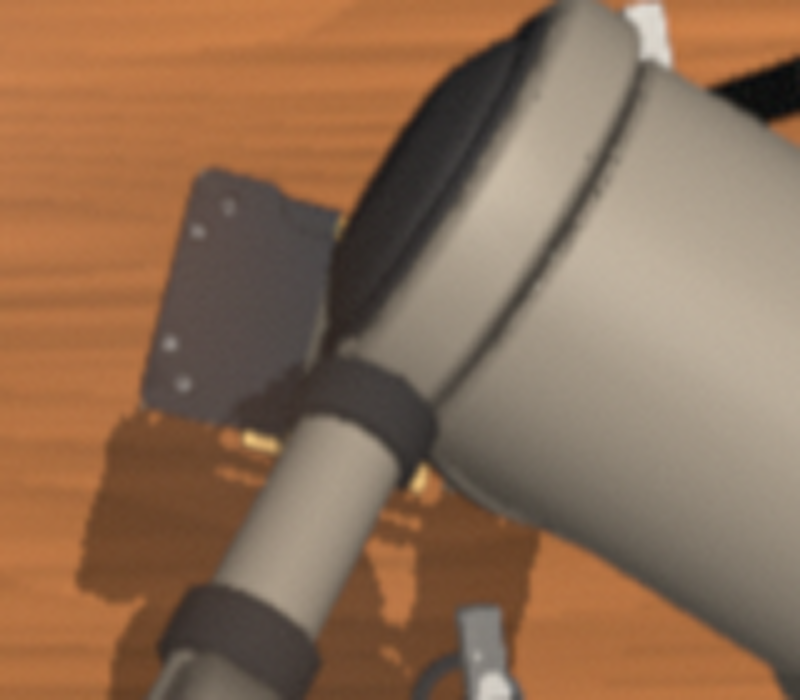

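The fingertips sit about 19 mm above the reported TCP, and the lateral position is good. The jaws straddle the handles, whose tops are at (258,392) and (328,410). Descending.

>>> {"fn": "carry_out", "kwargs": {
  "motion": [
    [0,1,1,25,0],
    [0,1,1,50,0],
    [0,1,1,70,0],
    [0,1,1,82,0],
    [0,1,1,82,0],
    [0,1,1,82,0]
  ]
}}

```text
time: 13.0
tool_pos: [450.1, -208.4, 80.1]
tcp_rot: [-3.138, 0.005, -0.284]
contact_force: [-0.6, -0.4, -0.5]
grip_width: 91.7
```

Run:
```python
from h import *
from plant import bot
np.set_printoptions(precision=1,suppress=True)
o=bot.get_obs();print(o['tool_pos'],o['contact_force'])
c=bot.capture("scene");np.savez("s9.npz",**c);crop(c,230,130,350,240,6,"pics/s9.png")
```

```text
[ 450.1 -208.4   80.1] [-0.6 -0.4 -0.5]
```

View pics/s9.png

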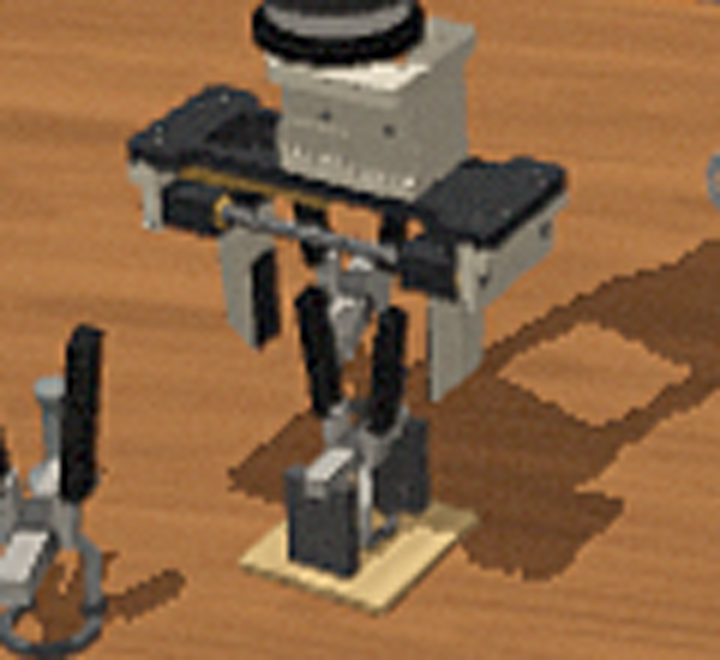

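>>> {"fn": "carry_out", "kwargs": {
  "motion": [
    [1,0,0,2,0],
    [1,0,0,2,0],
    [1,0,0,2,0],
    [1,0,0,2,0],
    [1,0,0,2,0],
    [1,0,0,2,0],
    [1,0,0,2,0],
    [1,0,0,2,0]
  ]
}}

```text
time: 14.05
tool_pos: [450.7, -209.0, 79.8]
tcp_rot: [-3.139, 0.003, -0.284]
contact_force: [-2.7, 0.3, 13.1]
grip_width: 32.9
```

Run:
```python
from h import *
from plant import bot
np.set_printoptions(precision=1,suppress=True)
o=bot.get_obs();print(o['tool_pos'],o['contact_force'],o['grip_width'])
c=bot.capture("scene");np.savez("s10.npz",**c);crop(c,230,130,350,240,6,"pics/s10.png")
```

```text
[ 450.7 -209.    79.8] [-2.7  0.3 13.1] 32.871220295340486
```

View pics/s10.png

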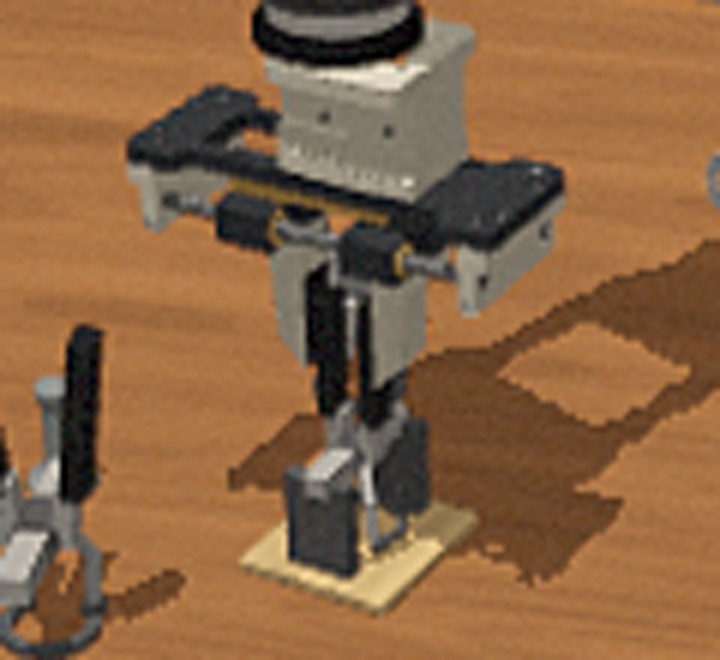

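Width of 32.9 mm means the pliers are fully squeezed. Lifting straight up.

>>> {"fn": "carry_out", "kwargs": {
  "motion": [
    [1,0,0,-10,0],
    [1,0,0,-30,0],
    [1,0,0,-55,0],
    [1,0,0,-85,0],
    [1,0,0,-115,0],
    [1,0,0,-135,0],
    [1,0,0,-135,0]
  ]
}}

```text
time: 14.98
tool_pos: [451.4, -209.7, 216.0]
tcp_rot: [-3.14, -0.0, -0.284]
contact_force: [-0.2, 0.4, -2.8]
grip_width: 33.1
```

Run:
```python
from h import *
from plant import bot
np.set_printoptions(precision=1,suppress=True)
o=bot.get_obs();print(o['tool_pos'],o['tcp_rot'],o['contact_force'],o['moment'],o['grip_width'],delta(o,(524,107.5,215)))
c=bot.capture("scene");np.savez("s11.npz",**c);crop(c,240,90,340,200,7,"pics/s11.png")
c=bot.capture("top");np.savez("t11.npz",**c);crop(c,310,180,470,320,5,"pics/t11.png")
```

```text
[ 451.4 -209.7  216. ] [-3.1 -0.  -0.3] [-0.2  0.4 -2.8] [ 0.  0. -0.] 33.07305769270918 (array([ -19.1, -324.8,    1.5]), None)
```

View pics/s11.png

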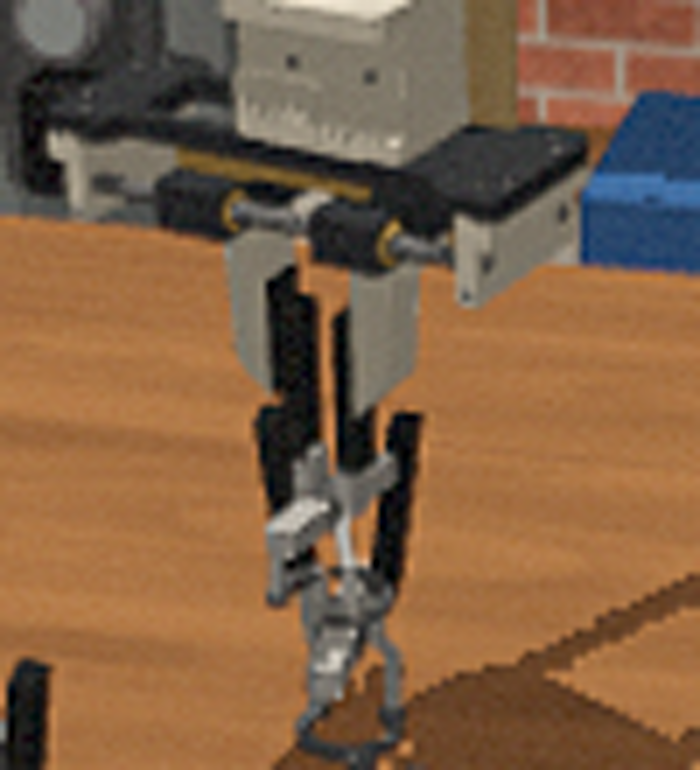

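View pics/t11.png

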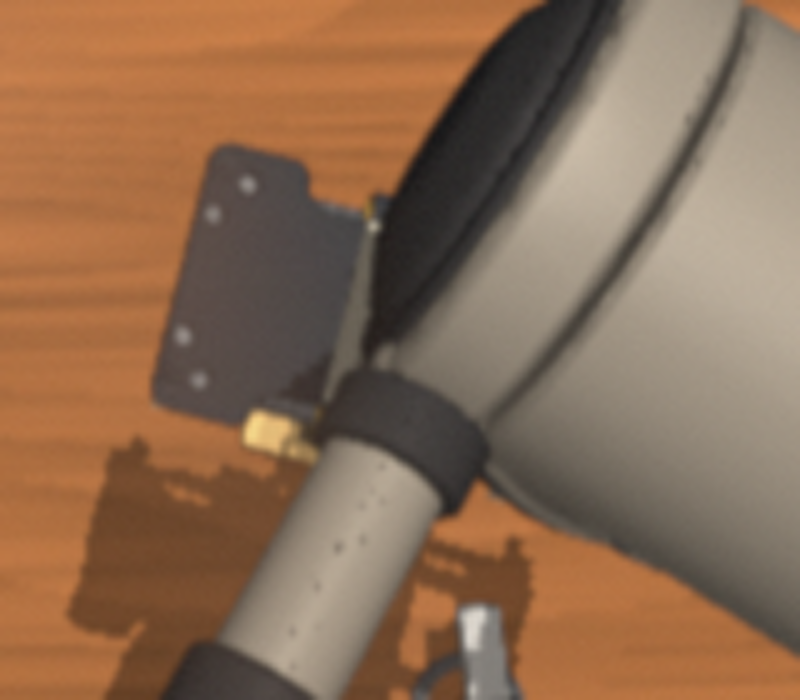

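The pliers are lifted and held upright and squeezed. Moving over the stub, still high.

>>> {"fn": "carry_out", "kwargs": {
  "motion": [
    [1,-2,-25,0,0],
    [1,-4,-65,0,0],
    [1,-6,-105,0,0],
    [1,-8,-145,0,0],
    [1,-11,-185,0,0],
    [1,-13,-225,0,0],
    [1,-16,-265,0,0],
    [1,-18,-305,0,0],
    [1,-19,-325,0,0],
    [1,-19,-325,0,0]
  ]
}}

```text
time: 16.32
tool_pos: [522.8, 109.0, 213.8]
tcp_rot: [-3.14, 0.006, -0.282]
contact_force: [-0.6, -0.5, -2.7]
grip_width: 32.7
```

Run:
```python
from h import *
from plant import bot
np.set_printoptions(precision=1,suppress=True)
o=bot.get_obs();print(o['tool_pos'],o['tcp_rot'],o['contact_force'],o['grip_width'],delta(o,(524,107.5,165)))
```

```text
[522.8 109.  213.8] [-3.1  0.  -0.3] [-0.6 -0.5 -2.7] 32.72601809495277 (array([ 1.9,  1.2, 48.8]), None)
```

>>> {"fn": "carry_out", "kwargs": {
  "motion": [
    [1,2,1,15,0],
    [1,2,1,30,0],
    [1,2,1,43,0],
    [1,2,1,43,0],
    [1,2,1,43,0]
  ]
}}

```text
time: 16.95
tool_pos: [524.5, 107.5, 171.1]
tcp_rot: [-3.139, 0.005, -0.282]
contact_force: [-0.6, -0.0, -1.6]
grip_width: 33.0
```

```bash
cat > look.py <<'E'
from h import *
from plant import bot
import sys
np.set_printoptions(precision=1,suppress=True)
n=sys.argv[1]
o=bot.get_obs();print(o['time'],o['tool_pos'],o['tcp_rot'],o['contact_force'],o['grip_width'])
c=bot.capture("scene");np.savez(f"{n}.npz",**c)
x0,y0,x1,y1,k=365,175,435,245,11
crop(c,x0,y0,x1,y1,k,f"pics/{n}.png")
# overlay: expected circlip at TCP lateral & z=TCP-off
off=float(sys.argv[2]) if len(sys.argv)>2 else 66
im=cv2.imread(f"pics/{n}.png")
def circ(cx,cy,z,r,col):
    pts=np.array([w2px(c,[cx+r*np.cos(q),cy+r*np.sin(q),z]) for q in np.linspace(0,6.28,80)])
    cv2.polylines(im,[np.round((pts-[x0,y0]+.5)*k-.5).astype(np.int32)],True,col,1)
p=o['tool_pos']
circ(p[0],p[1],p[2]-off,18.5,(0,0,255)); circ(p[0],p[1],p[2]-off+4,18.5,(0,255,255))
circ(524,107.5,62,27,(0,255,0)); circ(524,107.5,79,11.5,(255,0,255))
cv2.imwrite(f"pics/{n}_ov.png",im)
E
python3 look.py s12
```

```text
16.95 [524.5 107.5 171.1] [-3.1  0.  -0.3] [-0.6 -0.  -1.6] 33.031050091248666
```

View pics/s12.png

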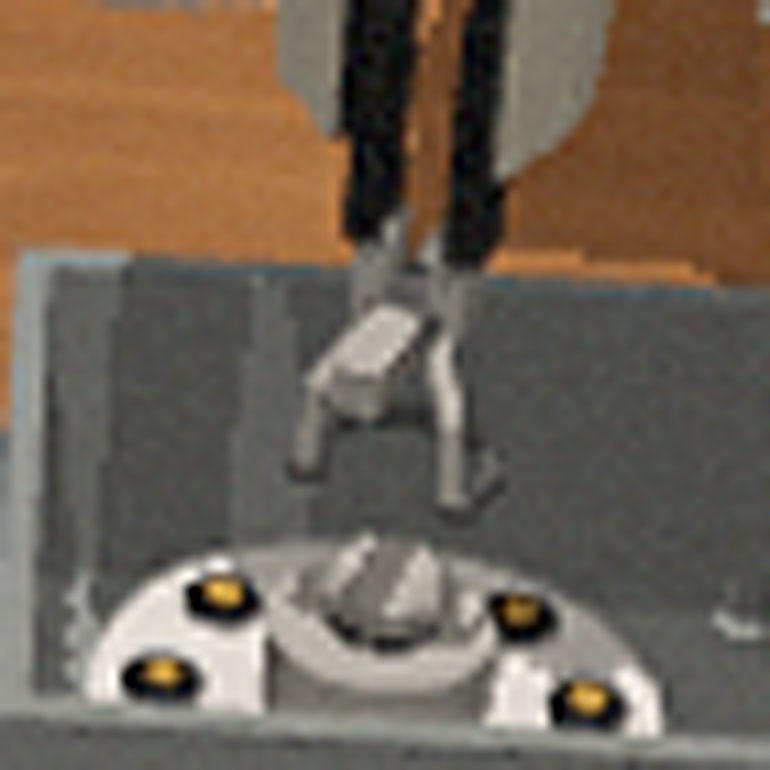

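View pics/s12_ov.png

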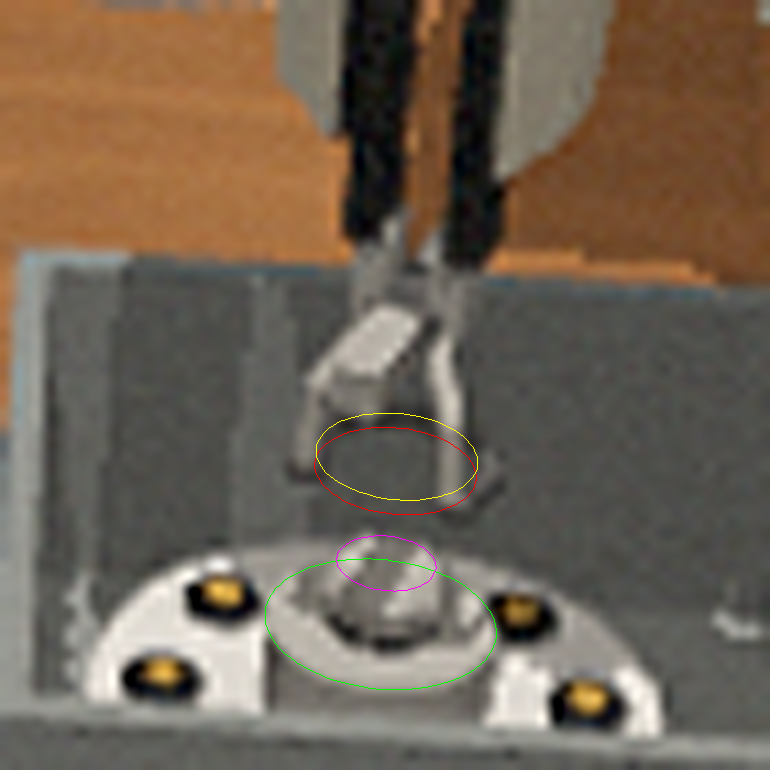

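Run:
```python
from h import *
s=load("s12.npz")
c=s["color"][195:235,380:425].astype(float)
g=np.clip((c-30)*2.2,0,255).astype(np.uint8)
cv2.imwrite("pics/s12e.png",cv2.resize(g[:,:,::-1],None,fx=16,fy=14,interpolation=cv2.INTER_CUBIC))
P=cloud(s)
m=(P[...,2]>84)&(P[...,2]<135)&(np.abs(P[...,0]-524)<45)&(np.abs(P[...,1]-107)<40)
v,u=np.where(m)
for vv in range(v.min(),v.max()+1):
    print(vv,[(a,)+tuple(P[vv,a].astype(int)) for a in u[v==vv]][:14])
```

```text
209 [(np.int64(393), np.int64(534), np.int64(87), np.int64(133)), (np.int64(394), np.int64(533), np.int64(89), np.int64(133))]
210 [(np.int64(393), np.int64(537), np.int64(87), np.int64(132)), (np.int64(394), np.int64(536), np.int64(90), np.int64(132))]
211 [(np.int64(393), np.int64(536), np.int64(87), np.int64(128)), (np.int64(394), np.int64(535), np.int64(90), np.int64(128)), (np.int64(404), np.int64(537), np.int64(114), np.int64(133))]
212 [(np.int64(392), np.int64(534), np.int64(85), np.int64(124)), (np.int64(393), np.int64(535), np.int64(88), np.int64(125)), (np.int64(394), np.int64(538), np.int64(90), np.int64(127)), (np.int64(395), np.int64(507), np.int64(91), np.int64(108)), (np.int64(396), np.int64(509), np.int64(94), np.int64(109)), (np.int64(400), np.int64(503), np.int64(104), np.int64(107)), (np.int64(401), np.int64(507), np.int64(107), np.int64(110)), (np.int64(402), np.int64(503), np.int64(109), np.int64(108)), (np.int64(403), np.int64(504), np.int64(112), np.int64(108)), (np.int64(404), np.int64(504), np.int64(114), np.int64(109)), (np.int64(405), np.int64(544), np.int
[... 3938 characters left out ...]
))]
220 [(np.int64(405), np.int64(541), np.int64(119), np.int64(109)), (np.int64(406), np.int64(544), np.int64(122), np.int64(111)), (np.int64(407), np.int64(539), np.int64(124), np.int64(108)), (np.int64(408), np.int64(536), np.int64(127), np.int64(107)), (np.int64(409), np.int64(537), np.int64(129), np.int64(108))]
221 [(np.int64(405), np.int64(546), np.int64(120), np.int64(109)), (np.int64(406), np.int64(544), np.int64(122), np.int64(108)), (np.int64(407), np.int64(546), np.int64(125), np.int64(110))]
222 [(np.int64(405), np.int64(549), np.int64(120), np.int64(108)), (np.int64(406), np.int64(546), np.int64(122), np.int64(107)), (np.int64(407), np.int64(546), np.int64(125), np.int64(107))]
```

View pics/s12e.png

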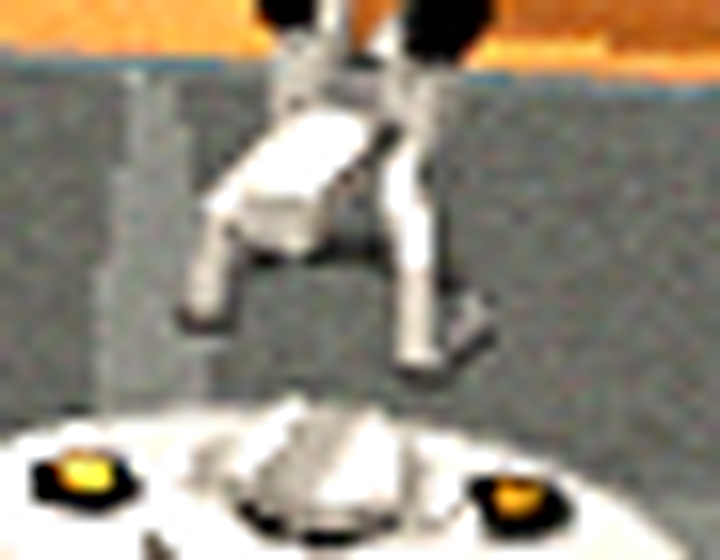

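The spread circlip is seen at about (391–411, 212–222), underside z≈105, centred on the TCP to within about 1 mm; the hub overlay also matches. Lowering to just above the nose.

>>> {"fn": "carry_out", "kwargs": {
  "motion": [
    [1,0,0,8,0],
    [1,0,0,16,0],
    [1,0,0,22,0],
    [1,0,0,22,0],
    [1,0,0,22,0]
  ]
}}

```text
time: 17.62
tool_pos: [524.7, 107.6, 149.4]
tcp_rot: [-3.139, 0.005, -0.282]
contact_force: [0.0, 0.9, -2.7]
grip_width: 33.2
```

```bash
python3 look.py s13
python3 - <<'E'
from h import *
s=load("s13.npz");x0,y0,k=380,200,16
im=cv2.resize(np.clip((s["color"][200:235,380:425].astype(float)-30)*1.6,0,255).astype(np.uint8)[:,:,::-1],None,fx=k,fy=k,interpolation=cv2.INTER_CUBIC)
cv2.imwrite("pics/s13e.png",im)
E
```

```text
17.625 [524.7 107.6 149.4] [-3.1  0.  -0.3] [ 0.   0.9 -2.7] 33.23795387731136
```

View pics/s13e.png

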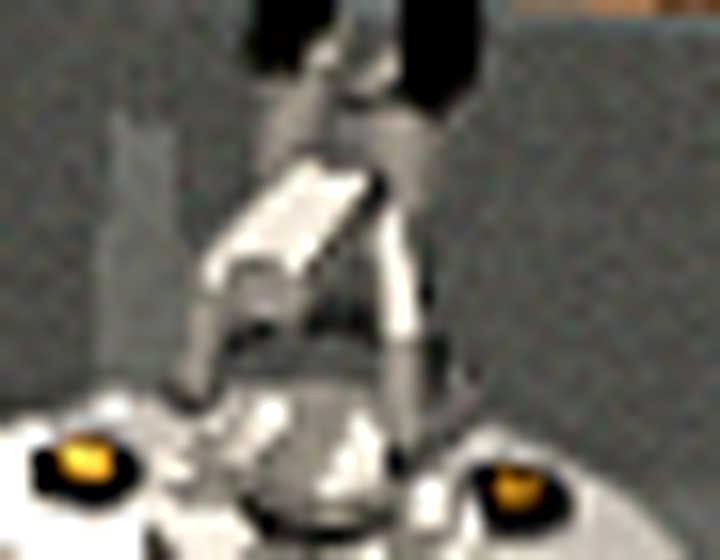

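View pics/s13_ov.png

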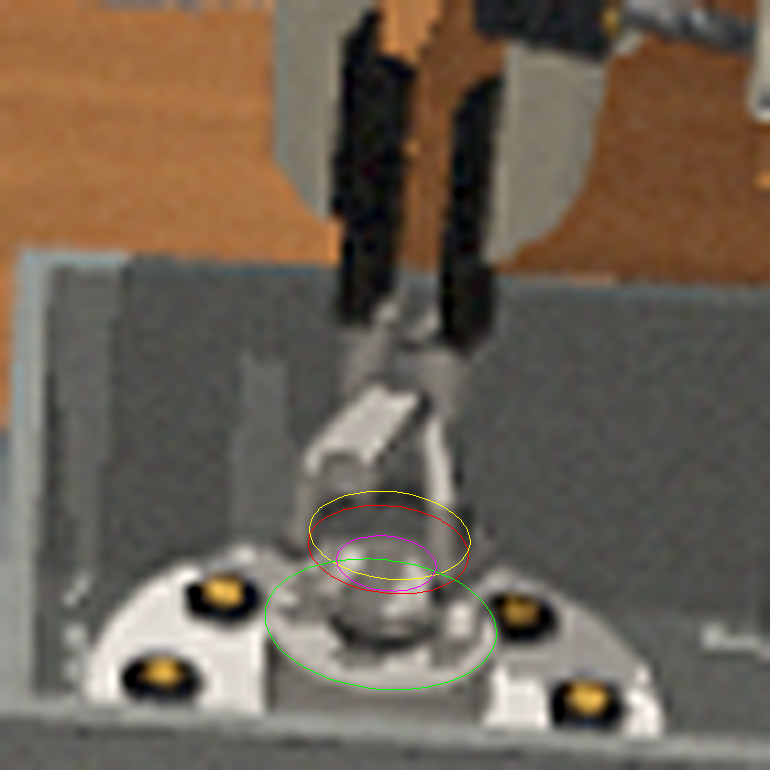

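The circlip (enlarged crop 172–475) and collar (240–400) share the same centre at about 322. Descending in small steps and watching the force.

>>> {"fn": "carry_out", "kwargs": {
  "motion": [
    [1,-0.5,0,3,0],
    [1,-0.5,0,5,0],
    [1,-0.5,0,7,0],
    [1,-0.5,0,8,0],
    [1,-0.5,0,8,0]
  ]
}}

```text
time: 18.3
tool_pos: [524.2, 107.8, 141.5]
tcp_rot: [-3.139, 0.004, -0.282]
contact_force: [-0.9, 0.3, -2.5]
grip_width: 33.1
```

Run:
```python
from h import *
from plant import bot
o=bot.get_obs();print(o['tool_pos'],o['contact_force'],o['moment'])
s=load("s12.npz");P=cloud(s)
q=P[208:213,393:401].reshape(-1,3); 
q=q[q[:,0]>540]; print(len(q),np.median(q,0),q[:12])
```

```text
[524.16075139 107.8027705  141.45140043] [-0.94348938  0.3205461  -2.48386206] [ 0.03995228  0.00584933 -0.02695234]
26 [560.34282836  99.52238155 148.06663814] [[560.19991137  93.11646303 152.80561991]
 [563.35775888  95.64191254 155.07427316]
 [559.07688379  97.87854703 152.76407587]
 [556.69992345 100.19772757 151.62698526]
 [558.3684953  102.65469788 152.97748512]
 [555.51441395 104.96754104 151.54835393]
 [554.74889837  93.11560972 146.5854185 ]
 [560.48574535  95.75534672 150.46075872]
 [566.42311789  98.37348482 154.45609483]
 [558.60573972 100.49387321 149.95171635]
 [565.39730114 103.11130359 154.47060276]
 [554.67105219 105.17974288 148.17593464]]
```

No contact at underside ≈75.5 mm, level with the collar top. Continuing down.

>>> {"fn": "carry_out", "kwargs": {
  "motion": [
    [1,0,0,2,0],
    [1,0,0,4,0],
    [1,0,0,6,0],
    [1,0,0,8,0],
    [1,0,0,8,0]
  ]
}}

```text
time: 18.92
tool_pos: [524.0, 107.8, 133.2]
tcp_rot: [-3.139, 0.005, -0.282]
contact_force: [-0.7, 0.1, -2.1]
grip_width: 33.1
```

```bash
python3 look.py s14
```

```text
18.925 [524.  107.8 133.2] [-3.1  0.  -0.3] [-0.7  0.1 -2.1] 33.11038201752703
```

View pics/s14.png

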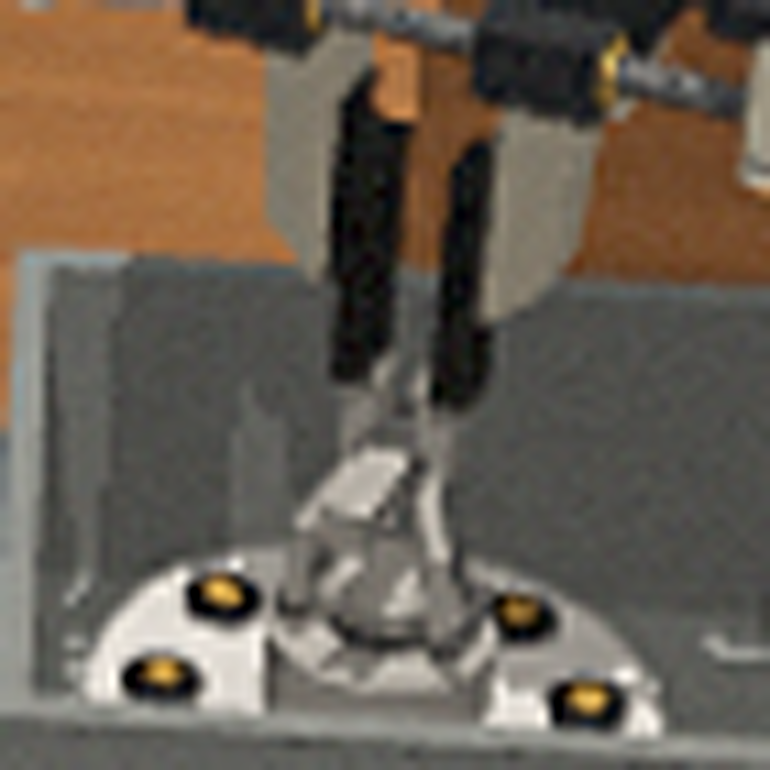

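The circlip is round the stub (arms at 290–470), underside ≈67. Feeling for the shoulder.

>>> {"fn": "carry_out", "kwargs": {
  "motion": [
    [1,0,0,2,0],
    [1,0,0,3,0],
    [1,0,0,4,0],
    [1,0,0,4,0],
    [1,0,0,4,0]
  ]
}}

```text
time: 19.6
tool_pos: [524.1, 107.8, 129.4]
tcp_rot: [-3.139, 0.005, -0.282]
contact_force: [0.1, -0.1, -1.7]
grip_width: 33.2
```

>>> {"fn": "carry_out", "kwargs": {
  "motion": [
    [1,0,0,0.5,0],
    [1,0,0,1,0],
    [1,0,0,1,0],
    [1,0,0,1,0]
  ]
}}

```text
time: 20.1
tool_pos: [524.1, 107.8, 128.4]
tcp_rot: [-3.139, 0.005, -0.282]
contact_force: [-0.3, 0.1, -2.2]
grip_width: 33.4
```

>>> {"fn": "carry_out", "kwargs": {
  "motion": [
    [1,0,0,0.5,0],
    [1,0,0,1,0],
    [1,0,0,1,0],
    [1,0,0,1,0]
  ]
}}

```text
time: 20.6
tool_pos: [524.3, 107.9, 127.8]
tcp_rot: [-3.139, 0.004, -0.282]
contact_force: [-1.2, -0.1, 4.3]
grip_width: 33.0
```

>>> {"fn": "carry_out", "kwargs": {
  "motion": [
    [1,0,0,0.5,0],
    [1,0,0,1,0],
    [1,0,0,1,0],
    [1,0,0,1,0]
  ]
}}

```text
time: 21.1
tool_pos: [524.4, 107.9, 127.7]
tcp_rot: [-3.139, 0.003, -0.282]
contact_force: [-3.2, 0.0, 9.6]
grip_width: 33.2
```

Contact came at TCP z 127.8, which matches the shoulder (predicted 128). I'll relieve the load slightly and check.

>>> {"fn": "carry_out", "kwargs": {
  "motion": [
    [1,0,0,-0.8,0],
    [1,0,0,-0.8,0],
    [1,0,0,-0.8,0],
    [1,0,0,-0.8,0]
  ]
}}

```text
time: 21.6
tool_pos: [524.3, 107.9, 128.2]
tcp_rot: [-3.139, 0.004, -0.282]
contact_force: [-1.0, -1.0, -2.5]
grip_width: 32.9
```

```bash
python3 look.py s15 65.8
python3 - <<'E'
from h import *
s=load("s15.npz");k=16
im=cv2.resize(np.clip((s["color"][205:245,380:425].astype(float)-30)*1.5,0,255).astype(np.uint8)[:,:,::-1],None,fx=k,fy=k-2,interpolation=cv2.INTER_CUBIC)
cv2.imwrite("pics/s15e.png",im)
cv2.imwrite("pics/s15f.png",s["color"][:,:,::-1])
E
```

```text
21.6 [524.3 107.9 128.2] [-3.1  0.  -0.3] [-1.  -1.  -2.5] 32.877913582310484
```

View pics/s15e.png

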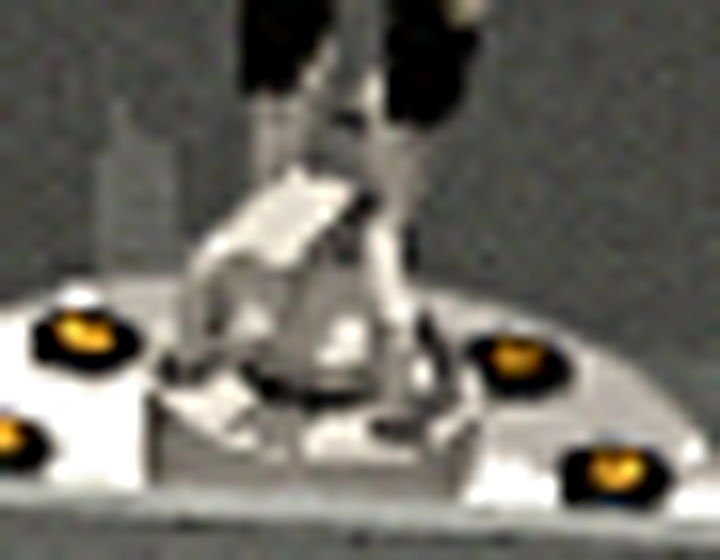

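View pics/s15f.png

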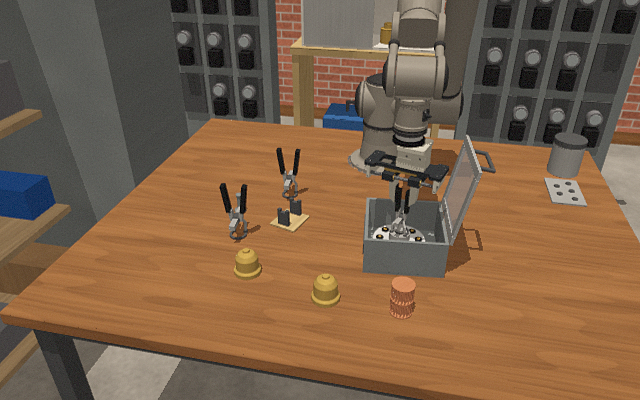

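The circlip sits on the shoulder: ring at about 165–450 against the hub at 145–475 in the crop, so they are concentric. The door is open and the bystanders haven't moved. Handing in.

Run:
```python
from plant import bot
o=bot.get_obs();print(o['tool_pos'],o['contact_force'],o['grip_width'],abs(o['dq']).max())
print(bot.close_job())
o=bot.get_obs();print(o['tool_pos'],o['contact_force'],o['grip_width'])
```

```text
[524.32145881 107.9155438  128.30546002] [-0.74695387  0.54751045 -2.47647122] 32.88726716913903 0.002188121072681129
the job is handed in; nothing more can be done
None
the job is handed in; nothing more can be done
```

I handed the job in at 21.6 s, with the pliers squeezed, the spread circlip at the groove and the door open. No verdict was reported.

**What I did**
- **Door:** I swung it by its bar to about 1.75 rad, judged from the arc and the images. The first grip held the bar only with the fingertips and slipped off at about 0.15 rad. I regripped deeper and carried on.
- **Pliers:** I took the small pliers from the stand, squeezed them fully and lifted them clear. I brought them over the stub and lowered the circlip past the collar, feeling no contact, until it touched the shoulder at TCP z 127.8 mm. I then raised it about 0.5 mm to take the load off.

**Last checks**
- **Squeeze:** the finger opening was 32.9 mm. The squeezed handles should measure 34 mm, but the gripper also read about 1 mm low on the 10 mm bar, so I take this as fully squeezed.
- **Force and rest:** the tool carried only the pliers' weight (about 2.5 N) and the arm was at rest.
- **Position:** in the image the circlip is centred on the hub from side to side. The front-to-back position (world x) shows less clearly there. It rests on passing the collar freely and on depth readings good to about 2 mm.
- **Surroundings:** the door is still open, and the bonnets and cage look unmoved in the last scene view. The tally peg was not checked at the end.

**Disagreement:** the fingertips appeared about 19 mm higher in the images than the reported TCP. I set the heights from the images and from contact instead.

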